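# Zero the scale, pack the oat bars and find the lid that snaps on

## Task

With the tub on the kitchen scale still empty, zero the scale by pushing its recessed red button right down with the orange stylus, and stand the stylus back in its stand. Then lay every oat bar down on the tub's floor, none on top of another or standing up. Finally try the three look-alike green lids until you find the one that fits, press it down until it snaps fully home, and leave the other two standing flat on the worktop, ridge up; do not disturb the mug, the jar or the spoon.

Things in the scene. Friction and masses are not known exactly. Their poses are not given: they have to be found in the camera images.
- tare (a joint): Travel of the zero button in m: 0 released, 0.005 fully pressed; 1.5 N starts it, 4 N holds it fully down, it springs back. A red disc 15 mm across in a 19 to 20 mm square pit in the scale's grey front strip, 8 mm below the scale's top; out of reach of fingers.
- button (a point): Centre of the top of the red zero button when released (22 mm above the worktop). Same axes as the scale. It lies 89.5 mm toward -x and 35 mm toward -y of the scale's centre; the tub wall begins 61 mm behind it (+x).
- tub_floor (a point): Centre of the inner floor of the white tub fixed on the scale, 34 mm above the worktop. x along the tub's short side (outside 136 mm), y along its long side (156 mm), z up. Inside 128 x 148 mm, 36 mm high up to a 10 mm thick rim frame, which narrows the mouth to 102 to 122 mm (x) by 124 to 144 mm (y); its size differs from start to start but is at least 102 x 124 mm.
- tub_rim (a point): Centre of the tub's mouth at the rim's top, 80 mm above the worktop, axes as tub_floor. Mouth edge bevelled, 3 mm wide, 8 deep. Grey spring clips at the middle of both y ends reach 25 mm above the rim and 2 mm over a closed lid's plate; a lid pushed down spreads them (about 10 N, starting 10 to 15 mm before it is home) and they snap back over it.
- stylus_center (a point): Middle of the stylus, half-way up. An upright orange bar 16 x 16 mm with a black top, 125 mm long in all, whose lowest 18 mm is a steel tip 9 mm across. z = along it, upward; x, y = across its flats. It stands in the stand with its tip 5 mm above the worktop, so its top is 130 mm above the worktop. 40 g.
- stand_mouth (a point): Centre of the mouth of the stylus stand, a fixed wooden block 60 x 60 x 45 mm with a bevelled 20 mm square hole 40 mm deep; 45 mm above the worktop. x, y along its sides.
- bar0_center (a point): Centre of an oat bar, a rigid brown block 60 x 26 x 20 mm (x = its 60 mm length, z = its 20 mm height, up). 40 g. Three or four bars are present.
- bar1_center (a point): Centre of an oat bar, a rigid brown block 60 x 26 x 20 mm (x = its 60 mm length, z = its 20 mm height, up). 40 g. Three or four bars are present.
- bar2_center (a point): Centre of an oat bar, a rigid brown block 60 x 26 x 20 mm (x = its 60 mm length, z = its 20 mm height, up). 40 g. Three or four bars are present.
- bar3_center (a point): Centre of an oat bar, a rigid brown block 60 x 26 x 20 mm (x = its 60 mm length, z = its 20 mm height, up). 40 g. Three or four bars are present.
- lid_a_grip (a point): Centre of the grip ridge of one of 3 green lids, alike from above: plate 136 (x) x 156 (y) x 5 mm, ridge on it 16 (x) x 64 (y) x 28 mm high, 18 mm deep plug below, on which it stands. Ridge centre 19 mm above plate underside, 37 above plug bottom. Plugs differ by 10 mm in x and y; one fits (2 mm play a side), which one changes each start. Home: 19 above the rim; a wrong lid stays 15 to 18 mm higher, or tilted, one end up. 140 g.
- lid_b_grip (a point): Centre of the grip ridge of one of 3 green lids, alike from above: plate 136 (x) x 156 (y) x 5 mm, ridge on it 16 (x) x 64 (y) x 28 mm high, 18 mm deep plug below, on which it stands. Ridge centre 19 mm above plate underside, 37 above plug bottom. Plugs differ by 10 mm in x and y; one fits (2 mm play a side), which one changes each start. Home: 19 above the rim; a wrong lid stays 15 to 18 mm higher, or tilted, one end up. 140 g.
- lid_c_grip (a point): Centre of the grip ridge of one of 3 green lids, alike from above: plate 136 (x) x 156 (y) x 5 mm, ridge on it 16 (x) x 64 (y) x 28 mm high, 18 mm deep plug below, on which it stands. Ridge centre 19 mm above plate underside, 37 above plug bottom. Plugs differ by 10 mm in x and y; one fits (2 mm play a side), which one changes each start. Home: 19 above the rim; a wrong lid stays 15 to 18 mm higher, or tilted, one end up. 140 g.
- scale: The kitchen scale, 240 x 170 x 30 mm, fixed to the worktop, turned up to 0.2 rad: centre of its underside. x to its back, y to its left seen from the robot.
- mug: A blue mug, 80 mm across, 90 mm high, centre of its base. Leave it alone.
- jar: An amber jar, 70 mm across, 110 mm high, centre of its base. Leave it alone.
- spoon: A steel spoon lying on the worktop. Leave it alone.

How it is judged:
By the outcome, as a careful person would: the job done as asked, in the order asked, and still so for the second after the job is handed in, with the robot touching nothing.
Of bar0, bar1, bar2, bar3 only 3 to 4 are there at a start; the rules pass over those that are not, and their reading is None.
At some moment in a run one of bar0, bar1, bar2, bar3, lid_a, lid_b, lid_c may be knocked a few centimetres aside while the robot is not near it.
It also fails if it takes over 210 s, if anything falls off the work surface, if the arm or the gripper's body presses on something with over 40 N, if the wrist force passes 120 N, or if a joint passes its speed limit or range.

## Robot

A 6-joint arm with a two-finger parallel gripper is mounted at the origin on the work surface. World frame = base frame: x ahead of the robot, y to its left, z up, the work surface at z = 0. Lengths are in m, angles in rad, forces in N, time in s.
With the tool pointing down it reaches from about 0.4 to 0.825 m from the base axis. Payload 7 kg.
Tool frame: the origin (TCP) lies at the very end of the fingers, on their centre line; the grasp point (between the pads) lies 19 mm behind it; x points along the fingers, z is the direction in which the jaws open and shut, and the axes are right-handed (so a half turn about x gives the same grasp; the last joint's range is limited). The gripper opens to 85 mm and grips with 20 to 120 N. Pads are 22 mm wide; open, the fingers measure 114 mm over their backs; the gripper's body (76 mm by 85 mm) begins 54 mm behind the grasp point. The pads swing forward as they close: fully open they stand 13 mm farther back than shut.
Start: joints at [-0.894, 0.359, 0.012, 0, -1.224, -0.288], TCP at [0.256, -0.625, 0.231] pointing down, gripper open.
Joint ranges: [-3.07, 3.07], [-1.43, 2.12], [-1.02, 1.25], [-3.03, 1.67], [-3.05, -0], [-3.03, 3.03]. Speed limits (rad/s): [2.39, 2.39, 3.01, 3.14, 3.14, 3.14].

## Interface

Orientations are given as a unit quaternion [x, y, z, w].
In Python, from cell import r gives the robot as it stands. The module is installed in compiled form; this text tells all that it offers.
- The arm moves only by the tool arm_command, never from a script. Its argument "steps" is a list that holds one entry, the list of rows, each a list of 5 numbers: the closure, from -1 (fully open) to 1 (shut), then the shift along the tool's x, y, z in m, then the turn about the tool's x in degrees. In form: [[[fingers, x, y, z, spin], ...]]. A call has 1 to 8 rows; each row shifts and turns the pose as measured when the row begins, along the tool's axes as they then stand; what a row does not reach is not made up. A row lasts 1/8 s, in which the tool goes at most 62.5 mm and 10.7 degrees, less where a joint would pass 70% of its speed; a pose out of reach is approached as far as the arm can. A call is refused whole if a number of a shift passes 0.0625 or a number of a turn 10.7, either way. A call with a gripper value outside its range is refused whole. The fingers move at their own pace and stop on an object; the grip force is fixed at half the most. Time passes only in rows, so rows that do not move let the fingers close. It gives the time, the measured TCP pose, the force and the opening at its end, in the units of the state.
- r.get_obs(): the state, without advancing time (a new reading comes with each control period).
- r.capture(name): name is "side" or "top" or "wrist"; returns a dict with "img" (384x512x3 uint8, red, green, blue), "vertical_fov" (degrees; the focal length in pixels is half the picture's height over the tangent of half this angle, whatever the lens; pixels are square), "cx", "cy" (the principal point, pixels), "origin" and "rotation" of the camera in the world. Camera axes: x right, y up, looking along -z (the intrinsics and any distortion apply to the point x, -y, -z); pixel columns grow to the right and rows downward; lengths in m; the calibration is good to about 2 mm. A picture is of the moment at which its call begins. There is no depth.
- r.hand_in(): hands the job in, once; it reports no verdict.
The state is a dict: "time_s": time; "q": joint angles; "joint_vel": joint speeds; "joint_efforts": joint torques, N m; "tool_pos": TCP position; "eef_rot": TCP orientation; "contact_force": force on the tool from outside, world axes, zero at the start; "torque": the same for the moment, N m; "gripper_width": finger opening in m.
Only numpy, scipy, OpenCV 4.12 (cv2) and the standard library are available. Lean on these libraries where they do the work, as an engineer would, in place of code of your own. Each camera call takes 0.05 s, during which the arm holds its last target.

## Working session

There is one attempt and no reset: what is moved stays moved. The work goes in short steps, Python scripts to look and compute and a tool call to move; the robot and the scene stay as the last step left them, time stands still between calls to the robot, and variables do not carry over. Pictures are saved under pics/ and viewed, and the job is handed in when it is done.

Besides the shell and the picture viewer there is one more tool, called after "Emit:" as name(argument=value, ...), one argument or row to a line, values as JSON. arm_command: Moves the arm, as the interface text tells. Its arguments: {"type":"object","properties":{"steps":{"type":"array"}},"required":["steps"]}

```bash
mkdir -p pics; cat > h.py <<'E'
import numpy as np, cv2
from cell import r
def cap(n,save=None):
    c=r.capture(n)
    if save: cv2.imwrite(f'pics/{save}.png',cv2.cvtColor(c['img'],cv2.COLOR_RGB2BGR))
    return c
def f_(c): return c['img'].shape[0]/2/np.tan(np.radians(c['vertical_fov'])/2)
E
python3 - <<'E'
from h import *
for n in ("side","top","wrist"):
    c=cap(n,n+"0"); print(n,{k:(np.round(v,4).tolist() if k!='img' else 0) for k,v in c.items()}, f_(c))
print(r.get_obs())
E
```

```text
side {'img': 0, 'vertical_fov': 42.6531, 'cx': 255.1839, 'cy': 187.7259, 'origin': [-0.0248, 0.9813, 0.9507], 'rotation': [-0.1155, 0.423, 0.8726, -0.2153]} 491.7811860737367
top {'img': 0, 'vertical_fov': 55.697, 'cx': 251.5885, 'cy': 196.7289, 'origin': [0.3933, -0.0085, 1.087], 'rotation': [-0.0332, 0.0348, 0.7097, -0.7029]} 363.4146465938047
wrist {'img': 0, 'vertical_fov': 66.6891, 'cx': 258.067, 'cy': 192.8477, 'origin': [0.1859, -0.6534, 0.3743], 'rotation': [-0.0842, -0.1259, 0.8208, 0.5507]} 291.79738835086357
{'time_s': 0.15, 'q': array([-8.93909985e-01,  3.59261206e-01,  1.13129700e-02, -2.09300562e-04,
       -1.22405890e+00, -2.88133293e-01]), 'joint_vel': array([ 0.00069844, -0.00338165,  0.00285916,  0.00073445, -0.00056972,
       -0.00132853]), 'joint_efforts': array([ 1.44190257e-03, -5.83878958e+01,  2.93652642e+01,  6.94056496e+00,
       -4.28899148e-03,  4.61717619e-06]), 'tool_pos': array([ 0.2557201 , -0.62434005,  0.23058093]), 'eef_rot': array([-0.58675957,  0.39383347,  0.58753526,  0.39422167]), 'contact_force': array([-0.16033499,  0.12877056,  1.06444313]), 'torque': array([-0.00155138,  0.00924092,  0.0351621 ]), 'gripper_width': 0.08540066954716546}
```

View pics/top0.png

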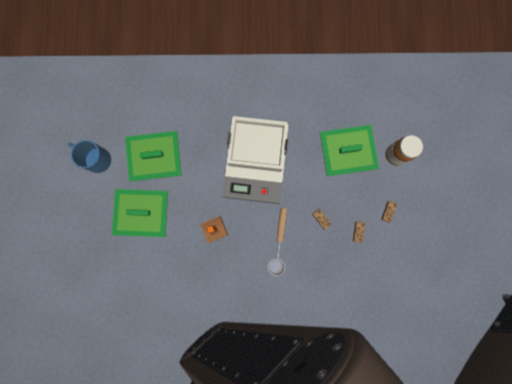

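View pics/side0.png

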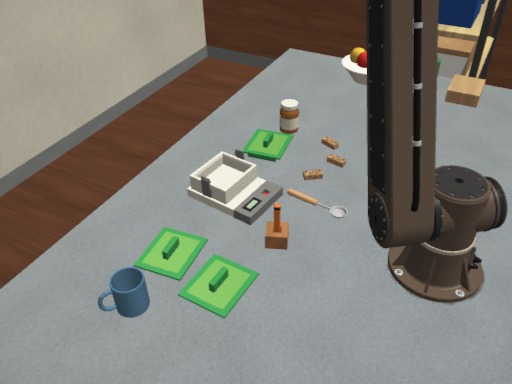

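View pics/wrist0.png

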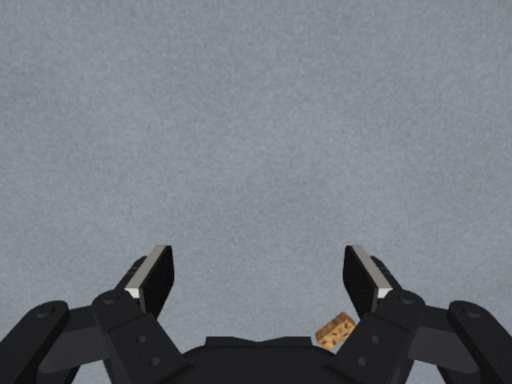

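```bash
cat >> h.py <<'E'
from scipy.spatial.transform import Rotation as R
def ray(c,uv):
    uv=np.atleast_2d(uv).astype(float); f=f_(c)
    d=np.c_[(uv[:,0]-c['cx'])/f,-(uv[:,1]-c['cy'])/f,-np.ones(len(uv))]
    return c['origin'],R.from_quat(c['rotation']).apply(d)
def onz(c,uv,z):
    o,d=ray(c,uv); return o+d*((z-o[2])/d[:,2])[:,None]
def proj(c,p):
    q=R.from_quat(c['rotation']).inv().apply(np.atleast_2d(p)-c['origin']); f=f_(c)
    return np.c_[c['cx']+f*q[:,0]/-q[:,2],c['cy']-f*q[:,1]/-q[:,2]]
def tri(c1,u1,c2,u2):
    o1,d1=ray(c1,u1);o2,d2=ray(c2,u2);d1=d1[0]/np.linalg.norm(d1);d2=d2[0]/np.linalg.norm(d2)
    s=np.linalg.lstsq(np.c_[d1,-d2],o2-o1,rcond=None)[0]
    a,b=o1+d1*s[0],o2+d2*s[1]; return (a+b)/2,np.linalg.norm(a-b)
def blobs(img,lo,hi,amin=20):
    h=cv2.cvtColor(img,cv2.COLOR_RGB2HSV); m=cv2.inRange(h,np.array(lo),np.array(hi))
    n,l,s,ce=cv2.connectedComponentsWithStats(m)
    out=[]
    for i in range(1,n):
        if s[i,4]>=amin:
            k=(l==i).astype(np.uint8); cs,_=cv2.findContours(k,cv2.RETR_EXTERNAL,cv2.CHAIN_APPROX_NONE)
            out.append((int(s[i,4]),ce[i].round(2),cv2.minAreaRect(max(cs,key=len)),s[i,:4]))
    return out
E
python3 - <<'E'
from h import *
cs={n:cap(n) for n in("side","top")}
for n,c in cs.items():
    print(n)
    for nm,lo,hi,a in(("green",(45,100,50),(75,255,255),30),("red",(0,180,100),(4,255,255),4),("orange/brown",(5,90,70),(22,255,255),25),("white",(15,10,180),(40,80,255),100)):
        for b in blobs(c['img'],lo,hi,a):
            if b[0]<20000: print(nm,b[0],b[1],np.round(b[2][0],1),np.round(b[2][1],1),round(b[2][2],1),b[3], onz(c,b[1],0.02)[0].round(3))
c=cs['top']
im=cv2.resize(c['img'][90:290,50:450],(800,400),interpolation=cv2.INTER_CUBIC)
cv2.imwrite('pics/topz.png',im[...,::-1])
c=cs['side']
im=cv2.resize(c['img'][80:330,80:400],(768,600),interpolation=cv2.INTER_CUBIC)
cv2.imwrite('pics/sidez.png',im[...,::-1])
E
```

```text
side
green 1069 [267.3  144.54] [267.2 144.5] [45.7 29.6] 11.3 [243 129  50  32] [ 0.633 -0.293  0.02 ]
green 2233 [170.85 252.99] [170.4 252.3] [46.7 62.7] 34.5 [134 227  73  53] [0.622 0.287 0.02 ]
green 2746 [218.38 284.96] [217.9 283.8] [51.4 65.6] 38.0 [178 254  81  64] [0.452 0.323 0.02 ]
red 111 [362.41  59.05] [361.5  59. ] [14.  9.] 90.0 [357  52  10  15] [ 0.57  -1.124  0.02 ]
orange/brown 6654 [281.94  29.05] [283.7  31.3] [168.5  55.7] 7.9 [203   0 164  63] [ 1.068 -1.309  0.02 ]
orange/brown 274 [303.99   4.16] [305.4   4.9] [61.4  8. ] 8.7 [275   0  62  10] [ 1.127 -1.727  0.02 ]
orange/brown 209 [354.03   5.38] [348.5   7. ] [14. 33.] 90.0 [332   0  34  15] [ 0.856 -1.828  0.02 ]
orange/brown 2979 [470.37  62.27] [468.7  57.3] [95.9 73.6] 70.0 [437   0  75 107] [ 0.128 -1.298  0.02 ]
orange/brown 52 [495.81  10.02] [495.6  10.9] [ 2.7 23.4] 16.7 [492   0   9  23] [ 0.121 -2.08   0.02 ]
orange/brown 67 [507.13  19.96] [506.9  19.7] [9.3 7.6] 8.1 [502  16  10   9] [ 0.047 -1.938  0.02 ]
orange/brown 361 [502.9   49.45] [501.5  48.5] [19. 23.] 0.0 [492  37  20  24] [ 0.01
[... 1737 characters left out ...]
166 [388.84 211.34] [388.9 211.3] [ 8.7 19.1] 20.6 [382 202  14  20] [ 0.449 -0.415  0.02 ]
orange/brown 171 [281.37 224.37] [281.4 224.5] [ 5.3 31.6] 7.1 [277 209   9  32] [ 0.414 -0.098  0.02 ]
orange/brown 152 [321.42 218.93] [321.4 219. ] [19.2  8. ] 52.1 [313 210  17  19] [ 0.429 -0.216  0.02 ]
orange/brown 426 [213.57 229.21] [213.5 229.2] [20.2 21.2] 67.4 [201 217  26  26] [0.402 0.101 0.02 ]
orange/brown 163 [358.55 231.76] [358.5 231.6] [ 8.6 19. ] 6.3 [354 222  10  20] [ 0.39  -0.323  0.02 ]
white 2952 [256.31 149.25] [256.6 148.8] [57.1 60.2] 6.3 [226 117  62  65] [ 0.639 -0.027  0.02 ]
white 360 [411.52 145.81] [411.5 146. ] [20. 21.] 90.0 [401 136  22  21] [ 0.645 -0.492  0.02 ]
```

View pics/topz.png

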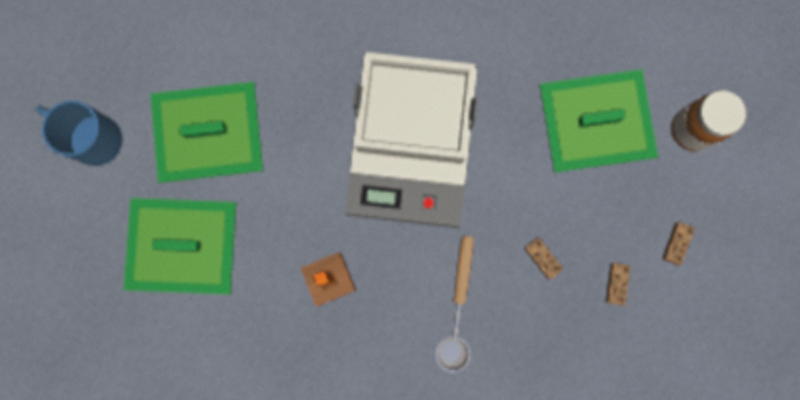

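View pics/sidez.png

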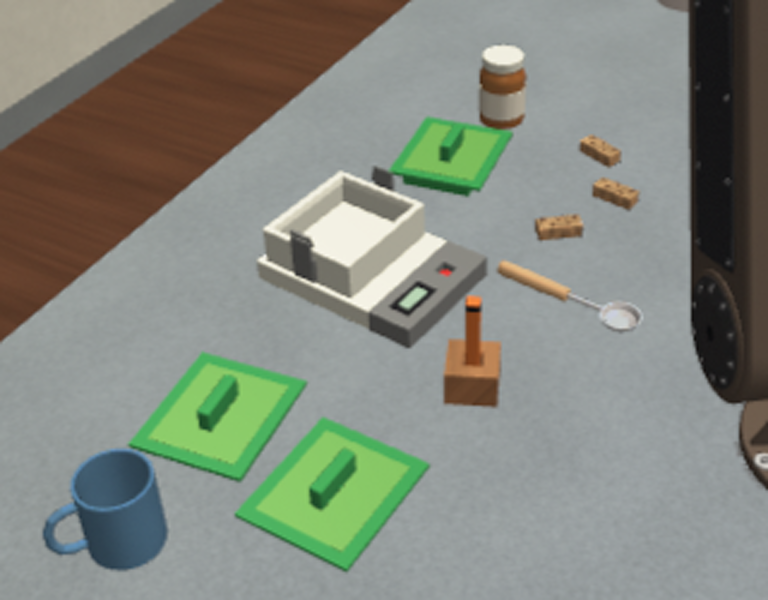

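```bash
cat >> h.py <<'E'
def tool():
    o=r.get_obs(); return np.array(o['tool_pos']),R.from_quat(o['eef_rot'])
def go(target,yaw=None):
    """report shift in tool axes to world target (TCP), yaw=angle of tool z axis in world xy (mod pi)"""
    p,q=tool(); M=q.as_matrix()
    d=M.T@(np.array(target)-p); zy=np.arctan2(M[1,2],M[0,2])
    print('t',r.get_obs()['time_s'],'tcp',p.round(4),'zyaw',np.degrees(zy).round(2),'tilt',np.degrees(np.arccos(-M[2,0])).round(2),'shift',d.round(4))
    if yaw is not None:
        e=(yaw-zy+np.pi/2)%np.pi-np.pi/2
        # sign: spin + about tool x (down) -> world yaw decreases
        s=-np.degrees(e); a=np.radians(s); 
        print('spin',s.round(2),'alt',(s-180*np.sign(s)).round(2),'q6',np.degrees(r.get_obs()['q'][5]).round(1),'shift if spin first',np.round([d[0],np.cos(a)*d[1]+np.sin(a)*d[2],-np.sin(a)*d[1]+np.cos(a)*d[2]],4))
    o=r.get_obs(); print('F',np.round(o['contact_force'],2),'w',round(o['gripper_width'],4))
def yawof(p,q):
    d=np.array(q)-np.array(p); return np.arctan2(d[1],d[0])
E
python3 - <<'E'
from h import *
p,q=tool(); print(q.as_matrix().round(3))
c=cap('wrist'); 
print('cam in tool',q.inv().apply(c['origin']-p).round(4)); print((q.inv()*R.from_quat(c['rotation'])).as_matrix().round(3))
print(onz(c,(336,330),.02))
s=cap('side');t=cap('top')
for nm,a,b in(("styl top",(276.7,204),(211,229.2)),("ridgeA",(268,139),(350.5,149)),("b",(170.5,248),(151.5,154.5)),("c",(219,279),(138.5,212.5)),("button",(265.8,192),(264,191.2)),
 ("bar0",(329.5,142.4),(388.9,211.3)),("bar1",(335.9,160.2),(358.5,231.7)),("bar2",(312.3,174.3),(321.4,219))):
    x,e=tri(s,a,t,b); print(nm,x.round(4),round(e,4))
for b in blobs(t['img'],(45,100,50),(75,255,255),100):
    pts=onz(t,cv2.boxPoints(b[2]),.02); print(pts.mean(0).round(4),[ (np.linalg.norm(pts[i]-pts[i-1]).round(3),np.degrees(yawof(pts[i-1],pts[i])).round(1)) for i in range(4)])
E
```

```text
[[-0.    -0.925 -0.379]
 [ 0.001 -0.379  0.925]
 [-1.     0.     0.001]]
cam in tool [-0.1438  0.0757 -0.0003]
[[ 0.001  0.3   -0.954]
 [ 0.     0.954  0.3  ]
 [ 1.    -0.     0.001]]
[[ 0.44358462 -0.42213962  0.02      ]]
styl top [0.4029 0.097  0.1293] 0.0038
ridgeA [ 0.6343 -0.3035  0.0359] 0.0024
b [0.6234 0.2825 0.0331] 0.0013
c [0.4526 0.3166 0.035 ] 0.001
button [ 0.5119 -0.0478  0.0273] 0.0007
bar0 [ 0.451  -0.4186  0.0087] 0.0021
bar1 [ 0.3917 -0.3258  0.0089] 0.0023
bar2 [ 0.4303 -0.2171  0.0092] 0.0027
[ 0.6347 -0.3039  0.02  ] [(np.float64(0.135), np.float64(6.4)), (np.float64(0.16), np.float64(-82.2)), (np.float64(0.136), np.float64(-174.4)), (np.float64(0.158), np.float64(97.6))]
[0.6224 0.2825 0.02  ] [(np.float64(0.135), np.float64(7.6)), (np.float64(0.158), np.float64(-84.0)), (np.float64(0.136), np.float64(-173.2)), (np.float64(0.156), np.float64(95.9))]
[0.453  0.3183 0.02  ] [(np.float64(0.157), np.float64(87.2)), (np.float64(0.135), np.float64(-0.7)), (np.float64(0.159), np.float64(-92.9)), (np.float64(0.135), np.float64(178.4))]
```

Emit:
arm_command(
  steps=[
    [[-1,0,-0.054,0.0265,0],[-1,0,-0.054,0.0265,0],[-1,0,-0.054,0.0265,0],[-1,0,-0.054,0.0265,0],[-1,0,-0.054,0.0265,0]],
  ],
)

```text
time_s: 1.02
tool_pos: [0.4583, -0.397, 0.2305]
eef_rot: [-0.586, 0.396, 0.586, 0.396]
contact_force: [1.3, -0.5, -0.5]
gripper_width: 0.0853
```

Emit:
arm_command(
  steps=[
    [[-1,0,-0.0174,0.06,0],[-1,0,-0.0174,0.06,0],[-1,0,-0.0174,0.06,0],[-1,0,-0.0174,0.06,0],[-1,0,-0.0174,0.06,0],[-1,0,-0.0174,0.06,0],[-1,0,-0.0174,0.06,0],[-1,0,-0.0174,0.06,0]],
  ],
)

```text
time_s: 2.02
tool_pos: [0.4102, 0.1012, 0.2316]
eef_rot: [0.587, -0.394, -0.585, -0.398]
contact_force: [1.6, 0.1, -0.6]
gripper_width: 0.0853
```

```bash
python3 - <<'E'
from h import *
go((0.403,0.099,0.23),np.radians(110)); cap('top','top1'); cap('wrist','w1')
E
```

```text
t 2.025 tcp [0.4102 0.1012 0.2316] zyaw 111.89 tilt 0.35 shift [0.0015 0.0075 0.0006]
spin 1.89 alt -178.11 q6 -109.1 shift if spin first [0.0015 0.0075 0.0004]
F [ 1.55  0.07 -0.6 ] w 0.0853
```

View pics/top1.png

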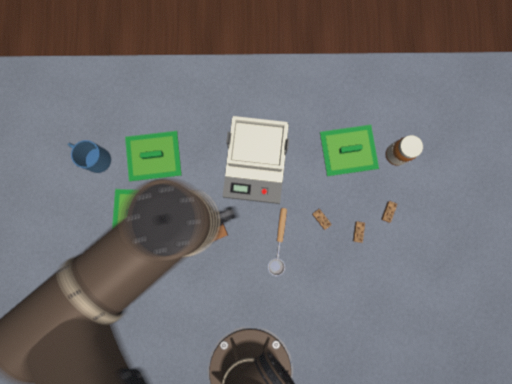

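View pics/w1.png

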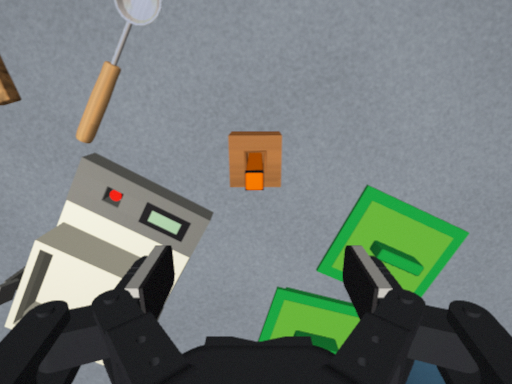

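```bash
python3 - <<'E'
from h import *
c=cap('wrist'); im=cv2.resize(c['img'][110:210,200:310],None,fx=5,fy=5,interpolation=cv2.INTER_CUBIC); cv2.imwrite('pics/w1z.png',im[...,::-1])
for lo,hi in(((5,200,200),(15,255,255)),((5,90,40),(22,255,255))):
  for b in blobs(c['img'],lo,hi,40): print(b[0],b[1],b[2],b[3],onz(c,b[1],.13).round(4))
print(onz(c,[(229,132),(281,132),(229,187),(281,187)],.045).round(4))
# red button & scale
for b in blobs(c['img'],(0,180,100),(4,255,255),10): print('red',b[0],b[1],b[3],onz(c,b[1],.022).round(4))
print(r.get_obs()['q'].round(2))
E
```

```text
270 [256.94 181.5 ] ((257.0, 181.5), (15.0, 16.0), 90.0) [249 174  17  16] [[0.4033 0.0997 0.13  ]]
651 [ 7.35 84.82] ((11.0, 77.5), (22.0, 53.0), 0.0) [ 0 51 23 54] [[ 0.4047 -0.1122  0.13  ]]
1458 [ 99.97 102.72] ((100.08621978759766, 102.53448486328125), (18.383838653564453, 83.37720489501953), 21.801406860351562) [79 62 44 81] [[ 0.3904 -0.0416  0.13  ]]
2936 [257.19 159.85] ((257.0, 161.0), (58.0, 52.0), 90.0) [231 132  53  59] [[0.3855 0.0926 0.13  ]]
[[0.3843 0.0579 0.045 ]
 [0.3623 0.1115 0.045 ]
 [0.4441 0.0803 0.045 ]
 [0.4209 0.1371 0.045 ]]
red 101 [117.01 195.3 ] [111 190  13  11] [[ 0.5158 -0.0475  0.022 ]]
[ 0.72 -0.08 -0.51  0.   -1.13 -1.9 ]
```

View pics/w1z.png

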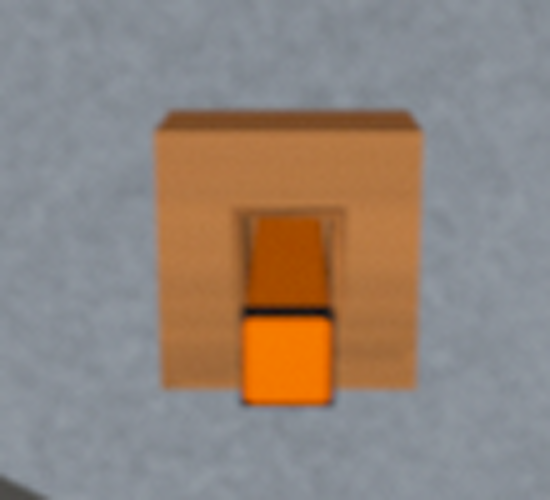

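```bash
python3 - <<'E'
from h import *
c=cap('wrist'); 
print(onz(c,[(231.4,136),(284,136),(232.4,187.6),(283,187.6)],.045).mean(0).round(4))
go((0.4033,0.0997,0.081),np.radians(111.9))
E
```

```text
[0.4038 0.0982 0.045 ]
t 2.225 tcp [0.4104 0.1005 0.2311] zyaw 112.09 tilt 0.27 shift [0.15   0.0075 0.002 ]
spin 0.19 alt -179.81 q6 -108.8 shift if spin first [0.15   0.0076 0.002 ]
F [ 0.54 -0.45 -0.31] w 0.0851
```

Emit:
arm_command(
  steps=[
    [[-1,0,0.0075,0.001,0],[-1,0.05,0,0,0],[-1,0.05,0,0,0],[-1,0.05,0,0,0],[-1,0,0,0,0]],
  ],
)

```text
time_s: 2.85
tool_pos: [0.4041, 0.0925, 0.0795]
eef_rot: [0.586, -0.396, -0.583, -0.401]
contact_force: [0.3, 0.2, 0.3]
gripper_width: 0.0852
```

```bash
python3 - <<'E'
from h import *
go((0.4033,0.0997,0.081),np.radians(111.9)); cap('wrist','w2')
E
```

```text
t 2.85 tcp [0.4041 0.0925 0.0795] zyaw 111.42 tilt 0.5 shift [-0.0015 -0.002   0.007 ]
spin -0.48 alt 179.52 q6 -109.3 shift if spin first [-0.0015 -0.002   0.007 ]
F [0.29 0.16 0.26] w 0.0852
```

View pics/w2.png

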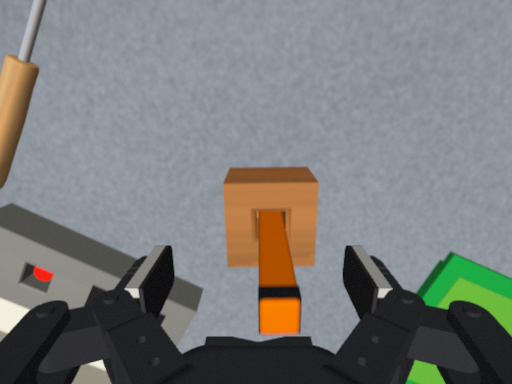

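Emit:
arm_command(
  steps=[
    [[-1,-0.0015,-0.002,0.007,-0.4],[-1,0,0,0,0]],
  ],
)

```text
time_s: 3.15
tool_pos: [0.4071, 0.1019, 0.0868]
eef_rot: [0.589, -0.391, -0.583, -0.402]
contact_force: [-0.2, -0.3, 0.3]
gripper_width: 0.0854
```

```bash
python3 - <<'E'
from h import *
go((0.4033,0.0997,0.081),np.radians(111.9)); c=cap('wrist','w3')
for b in blobs(c['img'],(5,200,200),(15,255,255),40): print(b[0],b[1],b[2],b[3],onz(c,b[1],.13).round(4))
E
```

```text
t 3.15 tcp [0.4071 0.1019 0.0868] zyaw 111.82 tilt 1.05 shift [ 0.0058  0.0045 -0.0006]
spin -0.08 alt 179.92 q6 -109.9 shift if spin first [ 0.0058  0.0045 -0.0006]
F [-0.22 -0.26  0.25] w 0.0854
1099 [259.18 291.09] ((259.5, 290.0), (32.0, 37.0), 90.0) [241 274  38  33] [[0.4042 0.1007 0.13  ]]
```

Emit:
arm_command(
  steps=[
    [[-1,0.005,0.004,0,0],[-1,0,0,0,0]],
  ],
)

```text
time_s: 3.45
tool_pos: [0.4037, 0.1009, 0.0827]
eef_rot: [0.589, -0.389, -0.582, -0.403]
contact_force: [0.5, -0.3, 0.5]
gripper_width: 0.0856
```

```bash
python3 - <<'E'
from h import *
go((0.4033,0.0997,0.081),np.radians(111.9)); print(r.get_obs()['joint_vel'].round(3),r.get_obs()['q'].round(3))
E
```

```text
t 3.45 tcp [0.4037 0.1009 0.0827] zyaw 111.84 tilt 1.23 shift [ 0.0017  0.0009 -0.001 ]
spin -0.06 alt 179.94 q6 -110.1 shift if spin first [ 0.0017  0.0009 -0.001 ]
F [ 0.55 -0.28  0.47] w 0.0856
[ 0.002 -0.009  0.016  0.007 -0.006  0.002] [ 0.728  0.08  -0.754  0.006 -0.716 -1.922]
```

Emit:
arm_command(
  steps=[
    [[1,0,0,0,0],[1,0,0,0,0],[1,0,0,0,0],[1,0,0,0,0],[1,0,0,0,0]],
  ],
)

```text
time_s: 4.08
tool_pos: [0.4038, 0.101, 0.0829]
eef_rot: [0.589, -0.389, -0.582, -0.403]
contact_force: [-0.6, -0.9, 1.6]
gripper_width: 0.0153
```

```bash
python3 - <<'E'
from h import *
go((0.4033,0.0997,0.24),np.radians(111.9)); print(tool()[1].as_matrix().round(3))
E
```

```text
t 4.075 tcp [0.4038 0.101  0.0829] zyaw 111.88 tilt 1.22 shift [-0.1571 -0.0024 -0.0005]
spin -0.02 alt 179.98 q6 -110.1 shift if spin first [-0.1571 -0.0024 -0.0005]
F [-0.57 -0.93  1.65] w 0.0153
[[ 0.018 -0.928 -0.373]
 [ 0.011 -0.372  0.928]
 [-1.    -0.021  0.003]]
```

Emit:
arm_command(
  steps=[
    [[1,-0.04,0,0,0],[1,-0.04,0,0,0],[1,0,0,0,0]],
  ],
)

```text
time_s: 4.45
tool_pos: [0.4026, 0.1003, 0.1648]
eef_rot: [0.589, -0.389, -0.583, -0.403]
contact_force: [0.3, 0.1, -0.5]
gripper_width: 0.015
```

```bash
python3 - <<'E'
from h import *
c=cap('wrist','w4');s=cap('side','s4')
for n,k in(('w',c),('s',s)):
  for b in blobs(k['img'],(0,180,100),(4,255,255),4): print(n,b[0],b[1],b[3],onz(k,b[1],.022).round(4))
go((0.514,-0.0475,0.16)); 
E
```

```text
w 129 [ 90.36 222.18] [ 84 216  15  13] [[ 0.516  -0.0469  0.022 ]]
t 4.55 tcp [0.401  0.0993 0.1621] zyaw 111.84 tilt 0.92 shift [ 0.0025 -0.0502 -0.1783]
F [-0.03 -0.19 -1.27] w 0.0154
```

View pics/w4.png

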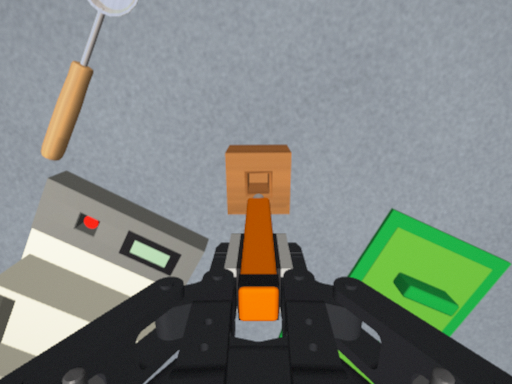

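Emit:
arm_command(
  steps=[
    [[1,0,-0.013,-0.048,0],[1,0,-0.013,-0.048,0],[1,0,-0.013,-0.048,0],[1,0,0,0,0]],
  ],
)

```text
time_s: 5.05
tool_pos: [0.4911, -0.0226, 0.157]
eef_rot: [0.587, -0.392, -0.586, -0.398]
contact_force: [-0.6, -0.0, -0.6]
gripper_width: 0.0152
```

```bash
python3 - <<'E'
from h import *
c=cap('wrist','w5');s=cap('side','s5')
for n,k in(('w',c),('s',s)):
  for b in blobs(k['img'],(0,150,100),(5,255,255),4): print(n,b[0],b[1],b[3],onz(k,b[1],.022).round(4))
im=cv2.resize(s['img'][140:260,170:350],None,fx=4,fy=4,interpolation=cv2.INTER_CUBIC); cv2.imwrite('pics/s5z.png',im[...,::-1])
go((0.514,-0.0475,0.16)); 
E
```

```text
w 187 [227.77 192.6 ] [221 185  15  16] [[ 0.5145 -0.0461  0.022 ]]
s 171 [365.63  58.6 ] [357  52  16  14] [[ 0.5575 -1.131   0.022 ]]
s 7 [265.57 192.86] [264 192   4   3] [[ 0.5141 -0.0496  0.022 ]]
t 5.15 tcp [ 0.4897 -0.021   0.1573] zyaw 112.19 tilt 0.53 shift [-0.0028 -0.0125 -0.0338]
F [ 0.22 -0.33  0.05] w 0.0152
```

View pics/w5.png

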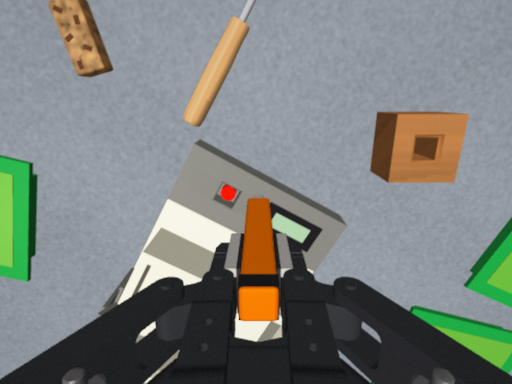

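View pics/s5z.png

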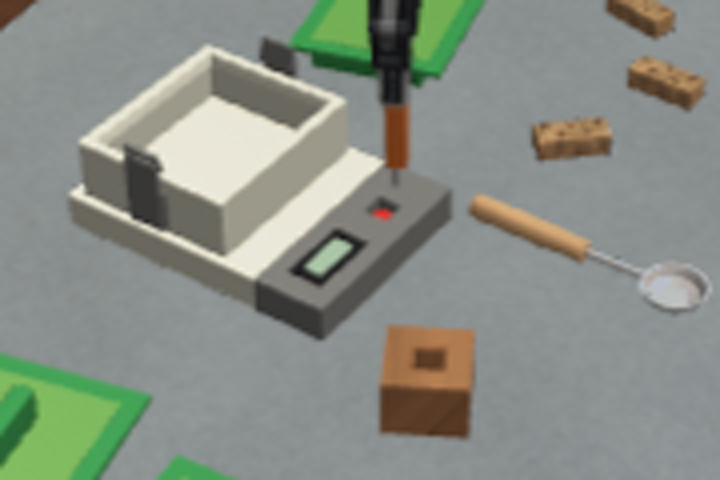

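Emit:
arm_command(
  steps=[
    [[1,0,-0.0125,-0.0335,0],[1,0,0,0,0],[1,0.02,0,0,0],[1,0,0,0,0]],
  ],
)

```text
time_s: 5.65
tool_pos: [0.511, -0.044, 0.1351]
eef_rot: [-0.587, 0.391, 0.588, 0.396]
contact_force: [-0.6, 0.8, -0.2]
gripper_width: 0.0156
```

```bash
python3 - <<'E'
from h import *
go((0.5145,-0.0465,0.11)); c=cap('wrist','w6'); s=cap('side')
im=cv2.resize(s['img'][140:260,170:350],None,fx=4,fy=4,interpolation=cv2.INTER_CUBIC); cv2.imwrite('pics/s6z.png',im[...,::-1])
print(proj(c,(0.5145,-0.0465,0.022)),proj(s,(0.5145,-0.0465,0.022)))
E
```

```text
t 5.65 tcp [ 0.511  -0.044   0.1351] zyaw 112.44 tilt 0.43 shift [ 0.0251 -0.0022 -0.0038]
F [-0.59  0.78 -0.22] w 0.0156
[[254.10922005 189.39623562]] [[264.97694187 193.39986701]]
```

View pics/w6.png

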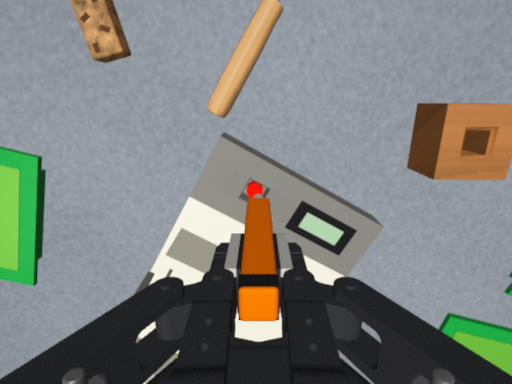

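View pics/s6z.png

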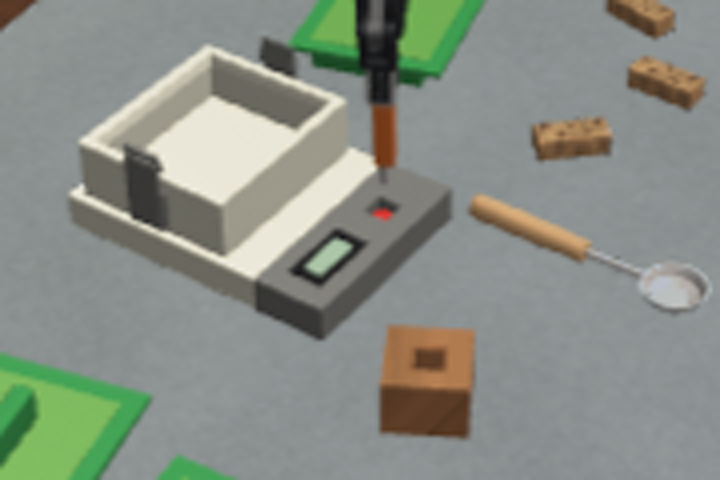

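Emit:
arm_command(
  steps=[
    [[1,0,-0.002,-0.004,0],[1,0.018,0,0,0],[1,0,0,0,0]],
  ],
)

```text
time_s: 6.12
tool_pos: [0.5175, -0.0459, 0.1211]
eef_rot: [0.59, -0.388, -0.587, -0.397]
contact_force: [0.7, 0.2, -0.5]
gripper_width: 0.0153
```

```bash
python3 - <<'E'
from h import *
go((0.5145,-0.0465,0.11)); c=cap('wrist','w7'); s=cap('side')
im=cv2.resize(s['img'][140:260,170:350],None,fx=4,fy=4,interpolation=cv2.INTER_CUBIC); cv2.imwrite('pics/s7z.png',im[...,::-1])
E
```

```text
t 6.125 tcp [ 0.5175 -0.0459  0.1211] zyaw 112.59 tilt 0.74 shift [0.0111 0.0031 0.0006]
F [ 0.69  0.23 -0.5 ] w 0.0153
```

View pics/s7z.png

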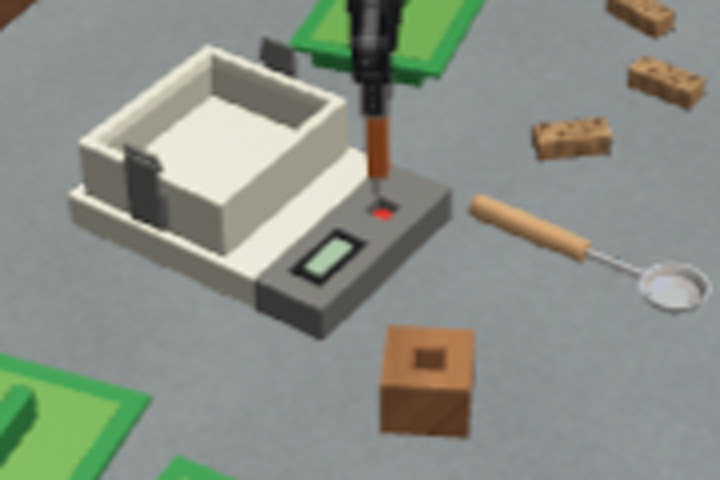

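```bash
cat >> h.py <<'E'
Mg=np.array([[0.018,-0.928,-0.373],[0.011,-0.372,0.928],[-1,-0.021,0.003]])
TIP=Mg.T@np.array([0.4037-0.4038,0.0999-0.101,0.005-0.0829])
def tipgo(t):
    p,q=tool(); tip=p+q.apply(TIP); print('tip',tip.round(4),'shift',q.inv().apply(np.array(t)-tip).round(4), 't',r.get_obs()['time_s'],'F',r.get_obs()['contact_force'].round(2))
E
python3 - <<'E'
from h import *
tipgo((0.5145,-0.0465,0.024))
E
```

```text
tip [ 0.518  -0.0471  0.0445] shift [0.0204 0.0033 0.0019] t 6.225 F [ 0.   -0.11 -0.2 ]
```

Emit:
arm_command(
  steps=[
    [[1,0.008,0.003,0.002,0],[1,0,0,0,0]],
  ],
)

```text
time_s: 6.48
tool_pos: [0.5154, -0.045, 0.1149]
eef_rot: [0.591, -0.387, -0.586, -0.398]
contact_force: [-0.4, -0.6, -0.8]
gripper_width: 0.0156
```

```bash
python3 - <<'E'
from h import *
tipgo((0.5145,-0.0465,0.024))
E
```

```text
tip [ 0.515  -0.0462  0.037 ] shift [ 0.013   0.0008 -0.0001] t 6.475 F [-0.35 -0.56 -0.83]
```

Emit:
arm_command(
  steps=[
    [[1,0.012,0.0005,0,0],[1,0,0,0,0]],
  ],
)

```text
time_s: 6.72
tool_pos: [0.5151, -0.0451, 0.1023]
eef_rot: [0.591, -0.387, -0.586, -0.398]
contact_force: [0.7, 0.4, -0.2]
gripper_width: 0.0149
```

```bash
python3 - <<'E'
from h import *
tipgo((0.5145,-0.0465,0.017))
E
```

```text
tip [ 0.5147 -0.0463  0.0244] shift [ 0.0074  0.0004 -0.0001] t 6.725 F [ 0.67  0.36 -0.21]
```

Emit:
arm_command(
  steps=[
    [[1,0.005,0,0,0],[1,0.003,0,0,0]],
  ],
)

```text
time_s: 6.98
tool_pos: [0.5162, -0.0449, 0.0946]
eef_rot: [0.592, -0.387, -0.585, -0.398]
contact_force: [-2.6, 1.2, 17.9]
gripper_width: 0.0152
```

```bash
python3 - <<'E'
from h import *
tipgo((0.5145,-0.0465,0.017))
E
```

```text
tip [ 0.516  -0.0462  0.0166] shift [-0.0004  0.0015  0.0003] t 6.975 F [-2.64  1.19 17.86]
```

Emit:
arm_command(
  steps=[
    [[1,0.001,0,0,0],[1,0.001,0,0,0],[1,0.001,0,0,0]],
  ],
)

```text
time_s: 7.35
tool_pos: [0.5165, -0.045, 0.0947]
eef_rot: [0.592, -0.386, -0.585, -0.397]
contact_force: [-5.2, 0.9, 12.7]
gripper_width: 0.0153
```

```bash
python3 - <<'E'
from h import *
tipgo((0.5145,-0.0465,0.017)); s=cap('side')
im=cv2.resize(s['img'][140:260,170:350],None,fx=4,fy=4,interpolation=cv2.INTER_CUBIC); cv2.imwrite('pics/s8z.png',im[...,::-1])
E
```

```text
tip [ 0.5163 -0.0463  0.0168] shift [-0.0003  0.0017  0.0005] t 7.35 F [-5.24  0.87 12.7 ]
```

View pics/s8z.png

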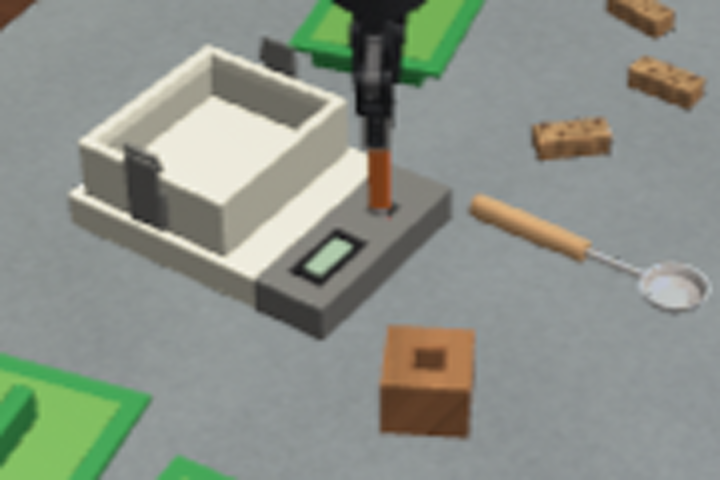

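Emit:
arm_command(
  steps=[
    [[1,-0.02,0,0,0],[1,-0.035,0,0,0],[1,-0.02,0,0,0],[1,0,0.014,0.056,0],[1,0,0.014,0.056,0],[1,0,0.014,0.056,0],[1,0,0,0,0]],
  ],
)

```text
time_s: 8.28
tool_pos: [0.409, 0.0967, 0.1705]
eef_rot: [0.591, -0.387, -0.585, -0.398]
contact_force: [0.4, -0.1, 0.1]
gripper_width: 0.0154
```

```bash
python3 - <<'E'
from h import *
tipgo((0.4038,0.099,0.055)); go((.404,.1,.2),np.radians(111.9));c=cap('wrist','w9')
im=cv2.resize(c['img'][100:260,180:340],None,fx=4,fy=4,interpolation=cv2.INTER_CUBIC); cv2.imwrite('pics/w9z.png',im[...,::-1])
E
```

```text
tip [0.4087 0.0954 0.0926] shift [0.0375 0.0038 0.0051] t 8.275 F [ 0.39 -0.06  0.07]
t 8.275 tcp [0.409  0.0967 0.1705] zyaw 112.56 tilt 1.04 shift [-0.0296  0.0028  0.005 ]
spin 0.66 alt -179.34 q6 -108.3 shift if spin first [-0.0296  0.0028  0.005 ]
F [ 0.39 -0.06  0.07] w 0.0154
```

View pics/w9.png

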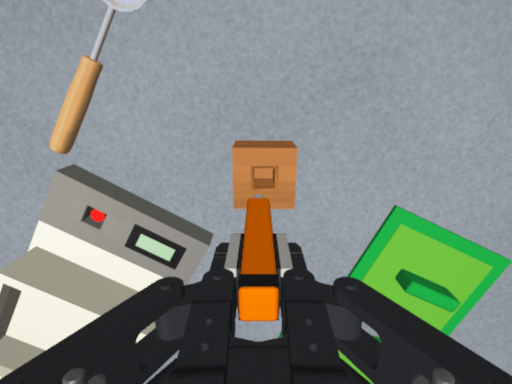

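View pics/w9z.png

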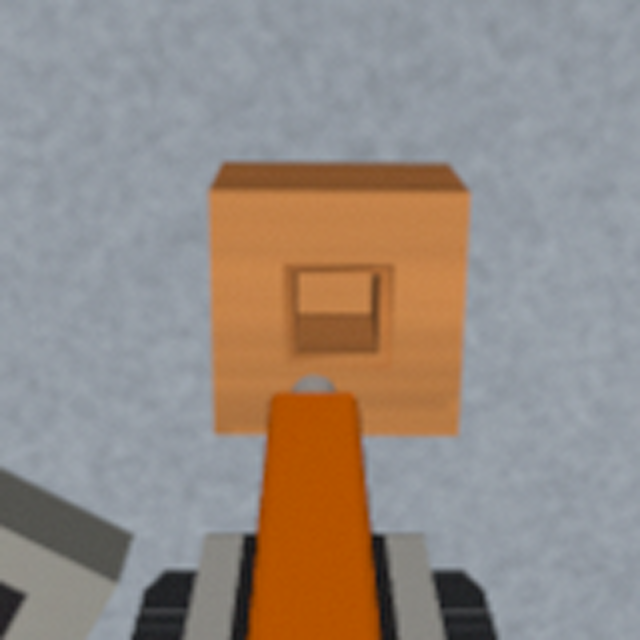

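```bash
python3 - <<'E'
from h import *
c=cap('wrist')
print(onz(c,(264.9,177.6),.045).round(4)); k=onz(c,np.array([(210,190),(469,190),(460,434),(216,434)])/4+[180,100],.045); print(k.round(4),k.mean(0).round(4))
tip=tool()[0]+tool()[1].apply(TIP); print(proj(c,tip), 'seen tip ~',(180+313/4,100+385/4))
tipgo((0.4038,0.099,0.055))
E
```

```text
[[0.4037 0.0998 0.045 ]]
[[0.3887 0.0611 0.045 ]
 [0.3659 0.1161 0.045 ]
 [0.4215 0.1395 0.045 ]
 [0.4445 0.084  0.045 ]] [0.4051 0.1002 0.045 ]
[[255.90990741 197.75632755]] seen tip ~ (258.25, 196.25)
tip [0.4102 0.0935 0.0925] shift [0.0374 0.0045 0.0074] t 8.375 F [-0.37  0.01 -0.46]
```

Emit:
arm_command(
  steps=[
    [[1,0,0.004,0.007,0.5],[1,0.03,0,0,0],[1,0,0,0,0]],
  ],
)

```text
time_s: 8.75
tool_pos: [0.4053, 0.0981, 0.1396]
eef_rot: [0.587, -0.393, -0.581, -0.403]
contact_force: [1.0, 0.2, -0.3]
gripper_width: 0.0152
```

```bash
python3 - <<'E'
from h import *
for i in range(3):
  tipgo((0.404,0.0998,0.055)); c=cap('wrist','w10')
s=cap('side'); go((.4,.1,.2),np.radians(111.9))
im=cv2.resize(s['img'][160:260,220:330],None,fx=5,fy=5,interpolation=cv2.INTER_CUBIC); cv2.imwrite('pics/s10z.png',im[...,::-1])
im=cv2.resize(c['img'][100:260,180:340],None,fx=4,fy=4,interpolation=cv2.INTER_CUBIC); cv2.imwrite('pics/w10z.png',im[...,::-1])
E
```

```text
tip [0.4049 0.0968 0.0617] shift [ 0.0067 -0.0001  0.0031] t 8.75 F [ 1.01  0.18 -0.34]
tip [0.4062 0.0975 0.0631] shift [0.0081 0.0013 0.0029] t 8.8 F [-0.41 -0.02 -0.23]
tip [0.4068 0.0981 0.0638] shift [0.0088 0.0021 0.0026] t 8.85 F [-0.37 -0.3   0.31]
t 8.95 tcp [0.407  0.0998 0.1421] zyaw 111.58 tilt 1.28 shift [-0.058   0.0052  0.0029]
spin -0.32 alt 179.68 q6 -110.0 shift if spin first [-0.058   0.0052  0.003 ]
F [-0.48 -0.62 -0.25] w 0.0151
```

View pics/w10z.png

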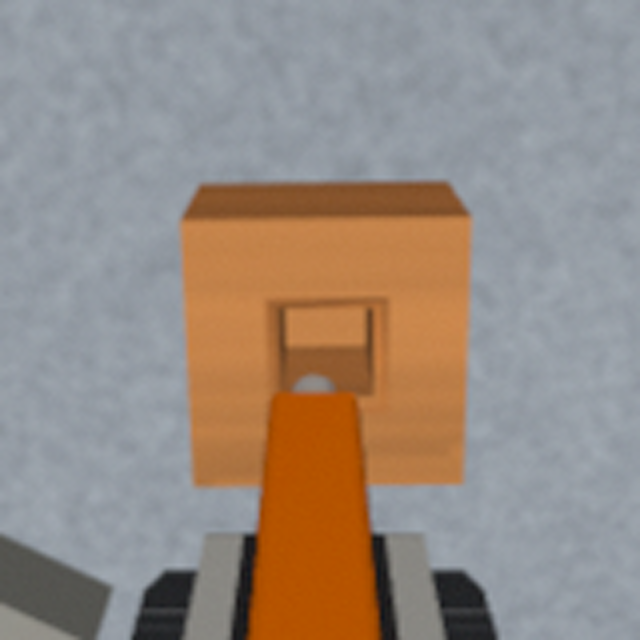

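View pics/s10z.png

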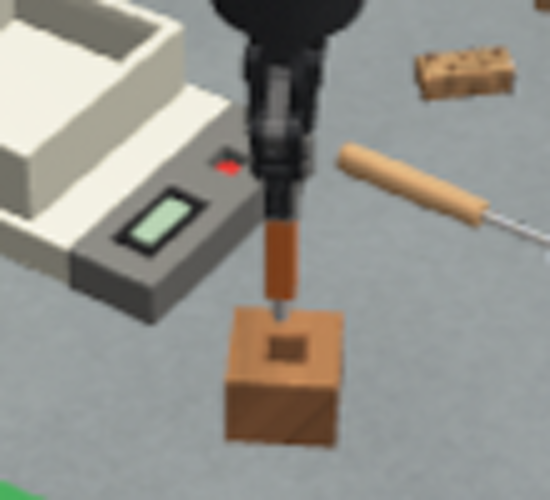

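Emit:
arm_command(
  steps=[
    [[1,0.004,0.002,0.0028,0],[1,0,0,0,0],[1,0,0,0,0]],
  ],
)

```text
time_s: 9.32
tool_pos: [0.4047, 0.1021, 0.1391]
eef_rot: [0.589, -0.39, -0.581, -0.405]
contact_force: [0.4, -1.1, 0.1]
gripper_width: 0.0152
```

```bash
python3 - <<'E'
from h import *
for i in range(2):
  tipgo((0.404,0.0998,0.045)); c=cap('wrist','w11')
im=cv2.resize(c['img'][100:260,180:340],None,fx=4,fy=4,interpolation=cv2.INTER_CUBIC); cv2.imwrite('pics/w11z.png',im[...,::-1])
E
```

```text
tip [0.4049 0.1011 0.0612] shift [ 0.0162  0.0017 -0.0009] t 9.325 F [ 0.38 -1.14  0.08]
tip [0.4049 0.1011 0.0612] shift [ 0.0162  0.0017 -0.0009] t 9.375 F [0.26 0.35 0.15]
```

View pics/w11z.png

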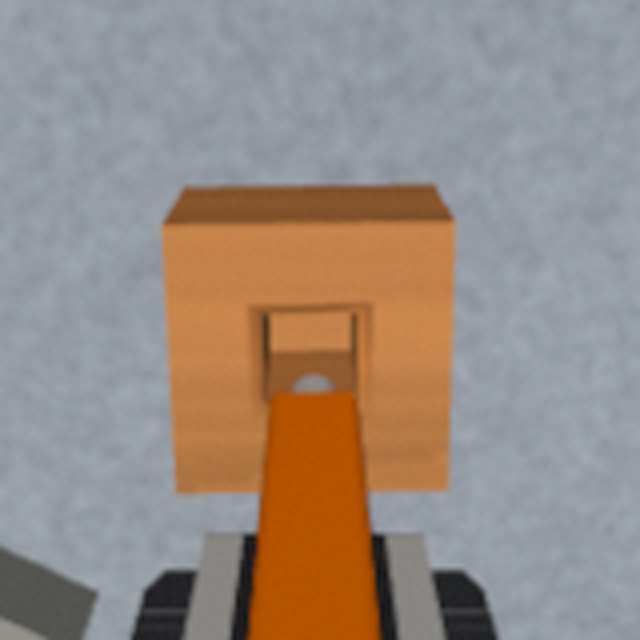

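Emit:
arm_command(
  steps=[
    [[1,0.01,0.0015,-0.0005,0],[1,0,0,0,0],[1,0.012,0,0,0],[1,0,0,0,0]],
  ],
)

```text
time_s: 9.93
tool_pos: [0.4036, 0.101, 0.1151]
eef_rot: [0.588, -0.39, -0.581, -0.405]
contact_force: [-0.4, -0.0, -0.6]
gripper_width: 0.0153
```

```bash
python3 - <<'E'
from h import *
for i in range(2):
  tipgo((0.404,0.0998,0.007)); c=cap('wrist','w12')
im=cv2.resize(c['img'][100:260,180:340],None,fx=4,fy=4,interpolation=cv2.INTER_CUBIC); cv2.imwrite('pics/w12z.png',im[...,::-1])
E
```

```text
tip [0.4036 0.1    0.0372] shift [ 0.0302  0.0004 -0.0004] t 9.925 F [-0.44 -0.05 -0.64]
tip [0.4041 0.1003 0.0377] shift [ 0.0307  0.0011 -0.0005] t 9.975 F [ 0.4  -1.31  0.19]
```

View pics/w12z.png

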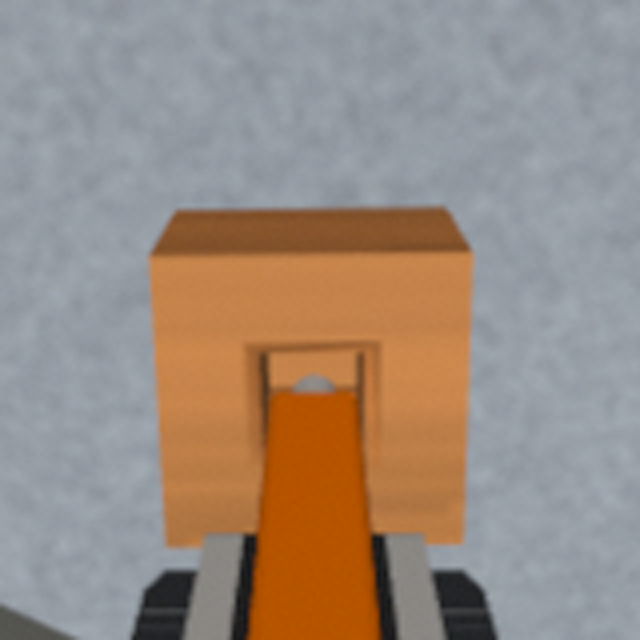

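Centred; lower on.

Emit:
arm_command(
  steps=[
    [[1,0.012,0.001,0,0],[1,0.004,0,0,0],[1,0.01,0,0,0],[1,0,0,0,0]],
  ],
)

```text
time_s: 10.52
tool_pos: [0.4039, 0.1015, 0.0882]
eef_rot: [0.589, -0.39, -0.581, -0.406]
contact_force: [1.3, -0.4, -0.1]
gripper_width: 0.0151
```

```bash
python3 - <<'E'
from h import *
for i in range(2):
  tipgo((0.404,0.0998,0.006)); c=cap('wrist','w13')
E
```

```text
tip [0.4041 0.1005 0.0103] shift [ 0.0043  0.0005 -0.0006] t 10.525 F [ 1.27 -0.42 -0.15]
tip [0.4044 0.1007 0.0107] shift [ 0.0047  0.0009 -0.0007] t 10.575 F [ 0.13  0.   -0.6 ]
```

Emit:
arm_command(
  steps=[
    [[1,0.005,0,0,0],[1,0,0,0,0],[-1,0,0,0,0],[-1,0,0,0,0],[-1,0,0,0,0],[-1,0,0,0,0],[-1,0,0,0,0]],
  ],
)

```text
time_s: 11.5
tool_pos: [0.4052, 0.1024, 0.0845]
eef_rot: [0.589, -0.388, -0.58, -0.407]
contact_force: [0.2, -0.3, 0.9]
gripper_width: 0.0854
```

Emit:
arm_command(
  steps=[
    [[-1,-0.05,0,0,0],[-1,-0.06,0,0,0],[-1,-0.06,0,0,0],[-1,0,0,0,0]],
  ],
)

```text
time_s: 12.0
tool_pos: [0.4005, 0.0994, 0.2596]
eef_rot: [0.589, -0.389, -0.58, -0.406]
contact_force: [-0.6, 0.0, -1.4]
gripper_width: 0.0851
```

```bash
python3 - <<'E'
from h import *
c=cap('wrist','w14');s=cap('side','s14');t=cap('top','t14')
go((0.5,-0.2,0.25)); print(r.get_obs()['q'].round(2))
for b in blobs(c['img'],(5,200,200),(15,255,255),40): print(b[0],b[1],b[3],onz(c,b[1],.13).round(4))
E
```

```text
t 12.15 tcp [0.398  0.098  0.2543] zyaw 111.55 tilt 0.99 shift [ 0.0037  0.0147 -0.3146]
F [-0.44  0.32  0.46] w 0.0855
[ 0.73 -0.13 -0.5   0.01 -1.18 -1.93]
209 [258.97 183.47] [252 177  15  14] [[0.4041 0.1015 0.13  ]]
```

View pics/w14.png

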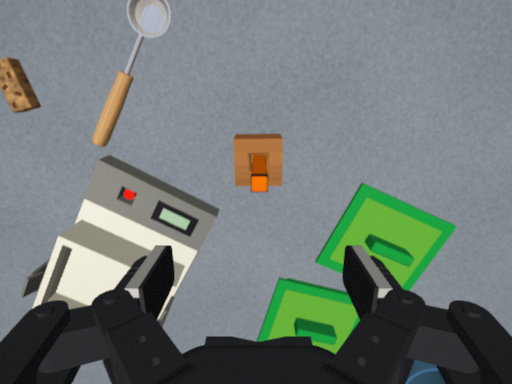

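View pics/s14.png

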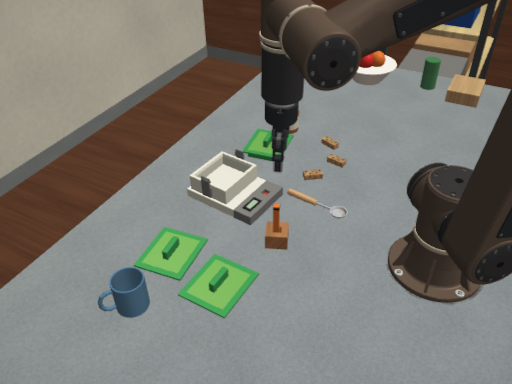

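Emit:
arm_command(
  steps=[
    [[-1,-0.015,-0.031,-0.058,0],[-1,-0.015,-0.031,-0.058,0],[-1,-0.015,-0.031,-0.058,0],[-1,0,0,0,9],[-1,0,0,0,9],[-1,0,0,0,9],[-1,0,0,0,0]],
  ],
)

```text
time_s: 13.02
tool_pos: [0.5397, -0.026, 0.2845]
eef_rot: [-0.472, 0.527, 0.476, 0.523]
contact_force: [-0.4, -0.2, -0.3]
gripper_width: 0.0854
```

```bash
python3 - <<'E'
from h import *
c=cap('wrist','w15')
go((0.5,-0.2,0.25),np.radians(84))
for b in blobs(c['img'],(0,150,100),(5,255,255),10): print('btn',b[0],b[1],b[3],onz(c,b[1],.022).round(4))
for b in blobs(c['img'],(5,90,70),(22,255,255),150): print(b[0],b[1],b[2],b[3],onz(c,b[1],.02).round(4))
E
```

```text
t 13.075 tcp [ 0.5396 -0.0259  0.2844] zyaw 84.24 tilt 0.43 shift [ 0.0345  0.0217 -0.1772]
spin 0.24 alt -179.76 q6 -113.6 shift if spin first [ 0.0345  0.0209 -0.1773]
F [-0.8  -0.4  -0.15] w 0.0855
btn 94 [241.68 142.47] [237 137  11  12] [[ 0.5147 -0.0462  0.022 ]]
3507 [351.96  37.86] ((355.67926025390625, 35.62262725830078), (53.22645950317383, 83.33631134033203), 60.945396423339844) [313   0  81  78] [[0.3991 0.1075 0.02  ]]
1115 [194.87  69.1 ] ((195.0, 68.5), (81.0, 14.0), 90.0) [188  28  15  82] [[ 0.4148 -0.0955  0.02  ]]
996 [18.22 69.92] ((18.806154251098633, 70.51077270507812), (50.477718353271484, 25.62714958190918), 86.8201675415039) [ 5 46 29 50] [[ 0.3923 -0.3237  0.02  ]]
1036 [108.5   91.77] ((109.25000762939453, 92.25), (51.61879348754883, 21.21320343017578), 45.0) [85 69 49 47] [[ 0.4306 -0.2139  0.02  ]]
607 [423.76 374.06] ((425.0, 371.5), (23.0, 38.0), 90.0) [406 360  39  24] [[0.9621 0.232  0.02  ]]
```

View pics/w15.png

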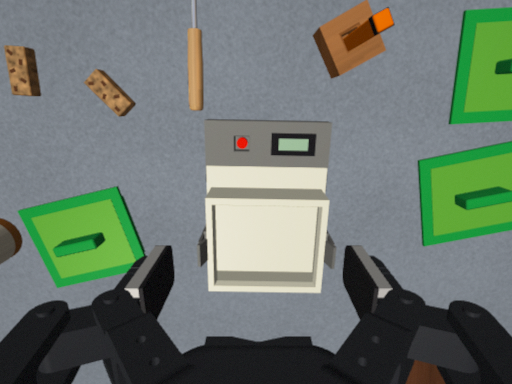

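```bash
python3 - <<'E'
from h import *
c=cap('wrist')
im=cv2.resize(c['img'][110:310,180:350],(680,800)[::1] if 0 else None,fx=3.5,fy=3,interpolation=cv2.INTER_CUBIC); cv2.imwrite('pics/w16.png',im[...,::-1])
E
```

```text
(no output)
```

View pics/w16.png

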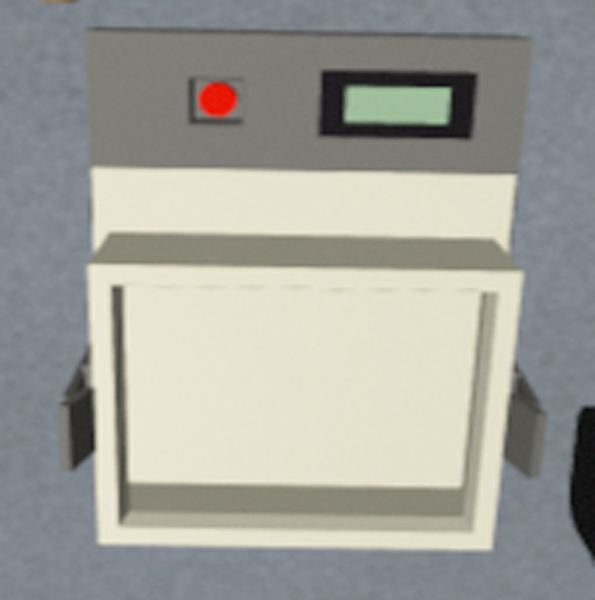

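```bash
python3 - <<'E'
from h import *
c=cap('wrist')
f=lambda L:np.array(L)/[3.5,3]+[180,110]
for L,z in(([(88,265),(523,270),(491,549),(98,544)],.08),([(110,286),(499,292),(472,532),(117,527)],.08),([(88,28),(530,37)],.03)):
    p=onz(c,f(L),z); n=len(p)
    print(p.round(4).tolist(),p.mean(0).round(4),[(np.linalg.norm(p[i]-p[i-1]).round(4),np.degrees(yawof(p[i-1],p[i])).round(1)) for i in range(n)])
for yaw in(-5,-6,-7):
  y=np.radians(yaw); print(yaw,(np.array([.5147,-.0462])+R.from_euler('z',y).as_matrix()[:2,:2]@[129,35]*1 if 0 else np.array([.5147,-.0462])+R.from_euler('z',y).as_matrix()[:2,:2]@np.array([.129,.035])))
E
```

```text
[[0.5729, -0.096, 0.08], [0.5906, 0.0597, 0.08], [0.7269, 0.0431, 0.08], [0.7086, -0.1129, 0.08]] [ 0.6497 -0.0265  0.08  ] [(np.float64(0.1368), np.float64(172.9)), (np.float64(0.1567), np.float64(83.5)), (np.float64(0.1373), np.float64(-6.9)), (np.float64(0.1571), np.float64(-96.7))]
[[0.5829, -0.0895, 0.08], [0.5996, 0.0507, 0.08], [0.7169, 0.0359, 0.08], [0.7002, -0.104, 0.08]] [ 0.6499 -0.0267  0.08  ] [(np.float64(0.1182), np.float64(172.9)), (np.float64(0.1412), np.float64(83.2)), (np.float64(0.1182), np.float64(-7.2)), (np.float64(0.141), np.float64(-96.8))]
[[0.4789, -0.0903, 0.03], [0.4995, 0.0765, 0.03]] [ 0.4892 -0.0069  0.03  ] [(np.float64(0.1681), np.float64(-97.0)), (np.float64(0.1681), np.float64(83.0))]
-5 [ 0.64625957 -0.02257628]
-6 [ 0.64665182 -0.02487591]
-7 [ 0.64700388 -0.02718203]
```

```bash
python3 - <<'E'
from h import *
go((0.45,-0.21,0.18),np.radians(39))
E
```

```text
t 13.175 tcp [ 0.5399 -0.0258  0.2855] zyaw 84.27 tilt 0.33 shift [ 0.1057  0.0705 -0.1924]
spin 45.27 alt -134.73 q6 -113.6 shift if spin first [ 0.1057 -0.0871 -0.1855]
F [-0.36 -0.24  0.18] w 0.0854
```

Emit:
arm_command(
  steps=[
    [[-1,0.026,0.0176,-0.048,0],[-1,0.026,0.0176,-0.048,0],[-1,0.026,0.0176,-0.048,0],[-1,0.026,0.0176,-0.048,0],[-1,0,0,0,10],[-1,0,0,0,10],[-1,0,0,0,10],[-1,0,0,0,10]],
  ],
)

```text
time_s: 14.18
tool_pos: [0.448, -0.2144, 0.1778]
eef_rot: [-0.267, 0.656, 0.269, 0.653]
contact_force: [-0.0, 0.3, 0.6]
gripper_width: 0.0849
```

Emit:
arm_command(
  steps=[
    [[-1,0,0,0,5],[-1,0,0,0,0]],
  ],
)

```text
time_s: 14.42
tool_pos: [0.448, -0.2142, 0.1779]
eef_rot: [-0.238, 0.666, 0.241, 0.664]
contact_force: [-1.0, -0.9, -0.4]
gripper_width: 0.0855
```

```bash
cat >> h.py <<'E'
def bars(c,z=.02):
    out=[]
    for b in blobs(c['img'],(5,60,50),(24,255,255),120):
        pts=onz(c,cv2.boxPoints(b[2]),z); e=[np.linalg.norm(pts[i]-pts[i-1]) for i in range(4)]; i=int(np.argmax(e))
        print('bar?',b[0],b[1],b[3],'ctr',pts.mean(0).round(4),'len',np.round(sorted(e),4),'yaw',np.degrees(yawof(pts[i-1],pts[i])).round(1)%180)
E
python3 - <<'E'
from h import *
c=cap('wrist','w17'); go((0.4305,-0.2145,0.18),np.radians(39)); bars(c)
E
```

```text
t 14.475 tcp [ 0.448  -0.2142  0.1779] zyaw 39.63 tilt 0.26 shift [-0.0021  0.011  -0.0137]
spin 0.63 alt -179.37 q6 -137.4 shift if spin first [-0.0021  0.0108 -0.0138]
F [ 0.19 -0.53  0.31] w 0.0851
bar? 2172 [307.4   62.89] [270  16  76  93] ctr [ 0.4154 -0.0986  0.02  ] len [0.0186 0.02   0.0988 0.0999] yaw 171.8
bar? 1455 [244.71 166.49] [217 153  57  28] ctr [ 0.4307 -0.2148  0.02  ] len [0.0278 0.0279 0.0586 0.0602] yaw 36.5
bar? 1462 [158.53 217.03] [130 191  56  54] ctr [ 0.3932 -0.3207  0.02  ] len [0.0328 0.0343 0.0592 0.0605] yaw 168.6
bar? 386 [168.13 309.52] [157 292  23  32] ctr [ 0.4723 -0.4156  0.02  ] len [0.0199 0.0206 0.0479 0.0484] yaw 104.4
```

View pics/w17.png

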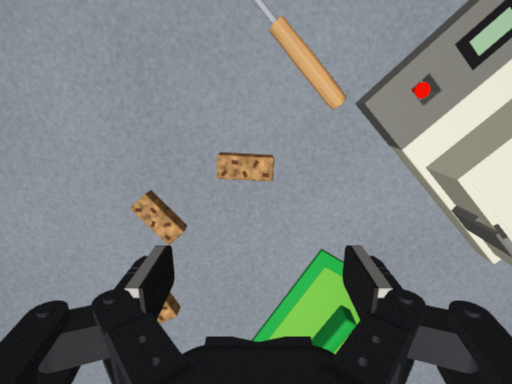

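Emit:
arm_command(
  steps=[
    [[-1,0,0.011,-0.0137,1.5],[-1,0.05,0,0,0],[-1,0.05,0,0,0],[-1,0.03,0,0,0],[-1,0,0,0,0]],
  ],
)

```text
time_s: 15.1
tool_pos: [0.4271, -0.2143, 0.0468]
eef_rot: [-0.233, 0.667, 0.234, 0.668]
contact_force: [0.4, -0.5, 1.0]
gripper_width: 0.0855
```

```bash
python3 - <<'E'
from h import *
c=cap('wrist','w18'); c=cap('wrist','w18'); go((0.4305,-0.2145,0.005),np.radians(37.5)); bars(c)
E
```

```text
t 15.2 tcp [ 0.4293 -0.2145  0.049 ] zyaw 38.51 tilt 0.24 shift [ 0.044  -0.0006  0.0007]
spin 1.01 alt -178.99 q6 -138.4 shift if spin first [ 0.044  -0.0006  0.0008]
F [1.28 0.95 0.51] w 0.0853
bar? 6109 [372.65  61.73] [303   0 130 132] ctr [ 0.4179 -0.1     0.02  ] len [0.0189 0.0213 0.0927 0.0945] yaw 170.5
bar? 4114 [259.89 225.65] [214 202  94  48] ctr [ 0.4302 -0.2134  0.02  ] len [0.0313 0.0314 0.0582 0.0612] yaw 36.5
bar? 1019 [101.74 281.95] [ 77 261  50  45] ctr [ 0.3724 -0.3145  0.02  ] len [0.0161 0.0169 0.0398 0.0407] yaw 83.4
bar? 160 [162.9  315.49] [157 304  13  24] ctr [ 0.4191 -0.3107  0.02  ] len [0.0056 0.0058 0.0195 0.0196] yaw 106.1
```

View pics/w18.png

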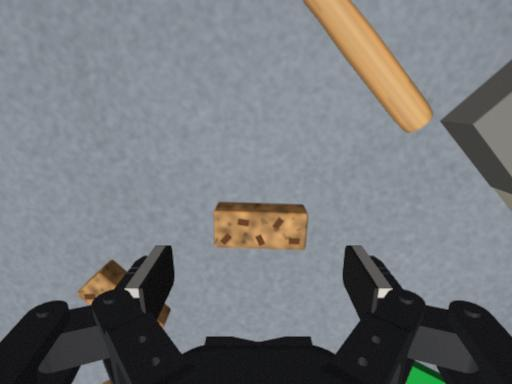

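Emit:
arm_command(
  steps=[
    [[-1,0.025,0,0.001,1],[-1,0.018,0,0,0],[-1,0,0,0,0]],
  ],
)

```text
time_s: 15.58
tool_pos: [0.4346, -0.2144, 0.0109]
eef_rot: [-0.23, 0.665, 0.226, 0.674]
contact_force: [-0.2, -0.5, 0.8]
gripper_width: 0.0848
```

```bash
python3 - <<'E'
from h import *
c=cap('wrist','w18'); c=cap('wrist','w18'); go((0.4305,-0.2145,0.005),np.radians(37.5)); bars(c)
E
```

```text
t 15.675 tcp [ 0.4353 -0.2145  0.0117] zyaw 37.61 tilt 0.93 shift [ 0.0066  0.003  -0.004 ]
spin 0.11 alt -179.89 q6 -139.4 shift if spin first [ 0.0066  0.003  -0.004 ]
F [-0.58 -0.16  0.12] w 0.0854
bar? 7720 [403.86  57.76] [330   0 135 127] ctr [ 0.4276 -0.1023  0.02  ] len [0.0199 0.0225 0.0717 0.0734] yaw 169.8
bar? 6412 [249.46 245.16] [191 217 118  57] ctr [ 0.4294 -0.2129  0.02  ] len [0.0322 0.0324 0.0583 0.0623] yaw 37.19999999999999
bar? 404 [ 75.5  298.69] [ 59 288  34  21] ctr [ 0.3738 -0.297   0.02  ] len [0.0134 0.0137 0.0146 0.0149] yaw 167.0
bar? 409 [ 96.99 370.57] [ 80 360  32  24] ctr [ 0.4074 -0.3332  0.02  ] len [0.014  0.0145 0.0215 0.0221] yaw 170.8
```

Emit:
arm_command(
  steps=[
    [[-1,0.004,0.003,-0.004,0],[-1,0,0,0,0],[1,0,0,0,0],[1,0,0,0,0],[1,0,0,0,0],[1,0,0,0,0],[1,0,0,0,0]],
  ],
)

```text
time_s: 16.55
tool_pos: [0.4316, -0.2148, 0.0105]
eef_rot: [-0.231, 0.663, 0.225, 0.676]
contact_force: [-0.1, 0.2, -0.3]
gripper_width: 0.0575
```

```bash
python3 - <<'E'
from h import *
c=cap('wrist','w19'); go((0.4305,-0.2145,0.2),np.radians(37.5))
E
```

```text
t 16.6 tcp [ 0.4316 -0.2148  0.0105] zyaw 37.65 tilt 1.18 shift [-0.1894 -0.0017  0.0022]
spin 0.15 alt -179.85 q6 -139.3 shift if spin first [-0.1894 -0.0017  0.0022]
F [-0.06  0.81 -1.06] w 0.0579
```

View pics/w19.png

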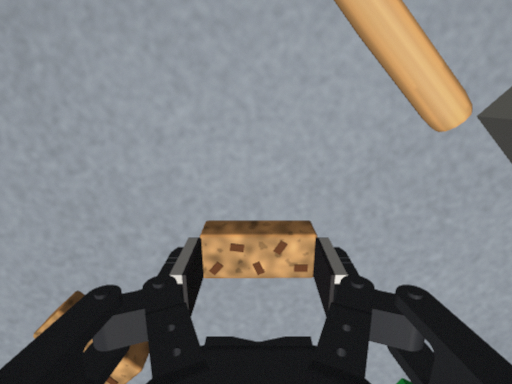

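Emit:
arm_command(
  steps=[
    [[1,-0.04,0,0,0],[1,-0.05,0,0,0],[1,-0.05,0,0,0],[1,0,0,0,0],[1,0,0,0,0]],
  ],
)

```text
time_s: 17.23
tool_pos: [0.4278, -0.2145, 0.1533]
eef_rot: [-0.23, 0.664, 0.226, 0.675]
contact_force: [-0.2, 0.4, -0.9]
gripper_width: 0.0573
```

```bash
cat >> h.py <<'E'
TUB=np.array([0.6488,-0.0267]); TY=np.radians(-6.9)
def tubp(x,y,z): return np.r_[TUB+R.from_euler('z',TY).as_matrix()[:2,:2]@np.array([x,y]),z]
E
python3 - <<'E'
from h import *
c=cap('wrist','w20'); p,q=tool()
im=c['img'].copy(); im[:, :150]=0
for b in blobs(im,(5,60,50),(24,255,255),2000):
    if b[1][1]>150:
        pts=onz(c,cv2.boxPoints(b[2]),p[2]+.0095); print(q.inv().apply(pts-p).round(4), (q.inv().apply(pts-p)).mean(0).round(4))
go(tubp(0,36,0)*0+tubp(0,.036,.2),np.pi+TY)
E
```

```text
[[-0.0101  0.0195 -0.0286]
 [-0.0093  0.0192  0.0295]
 [-0.0089 -0.0132  0.0315]
 [-0.0098 -0.0127 -0.0306]] [-0.0095  0.0032  0.0004]
t 17.275 tcp [ 0.4281 -0.2146  0.1534] zyaw 37.66 tilt 0.99 shift [-0.0429  0.0391  0.3154]
spin 44.56 alt -135.44 q6 -139.4 shift if spin first [-0.0429  0.2491  0.1973]
F [1.07 0.26 0.03] w 0.0575
```

View pics/w20.png

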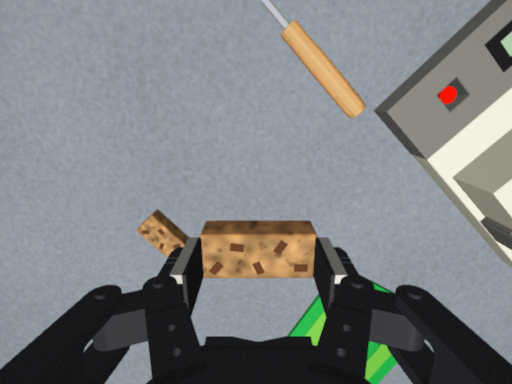

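Emit:
arm_command(
  steps=[
    [[1,-0.02,0,0,0],[1,-0.02,0,0,0],[1,0,0.008,0.053,0],[1,0,0.008,0.053,0],[1,0,0.008,0.053,0],[1,0,0.008,0.053,0],[1,0,0.008,0.053,0],[1,0,0,0.053,0]],
  ],
)

```text
time_s: 18.27
tool_pos: [0.655, 0.0156, 0.1837]
eef_rot: [-0.227, 0.671, 0.226, 0.669]
contact_force: [0.4, -1.2, 0.8]
gripper_width: 0.0579
```

Emit:
arm_command(
  steps=[
    [[1,0,0,0,-10.5],[1,0,0,0,-10.5],[1,0,0,0,-10.5],[1,0,0,0,-10.5],[1,0,0,0,-10.5],[1,0,0,0,-10.5],[1,0,0,0,-10.5],[1,0,0,0,-10.5]],
  ],
)

```text
time_s: 19.27
tool_pos: [0.6523, 0.0181, 0.1628]
eef_rot: [-0.615, 0.344, 0.63, 0.327]
contact_force: [-0.1, 0.1, -1.2]
gripper_width: 0.0578
```

Emit:
arm_command(
  steps=[
    [[1,0,0,0,-10.5],[1,0,0,0,-10.5],[1,0,0,0,-10.5],[1,0,0,0,-10.5],[1,0,0,0,-9],[1,0,0,0,0]],
  ],
)

```text
time_s: 20.02
tool_pos: [0.6481, 0.0172, 0.1495]
eef_rot: [-0.689, 0.033, 0.723, 0.021]
contact_force: [0.2, -0.3, 0.6]
gripper_width: 0.0574
```

```bash
python3 - <<'E'
from h import *
c=cap('wrist','w21'); go(tubp(0,.036,.11),np.pi+TY)
E
```

```text
t 20.075 tcp [0.648  0.0172 0.1494] zyaw 175.47 tilt 2.96 shift [ 0.0392  0.0069 -0.0077]
spin 2.37 alt -177.63 q6 -23.2 shift if spin first [ 0.0392  0.0066 -0.0079]
F [-0.68  0.51 -1.13] w 0.0579
```

View pics/w21.png

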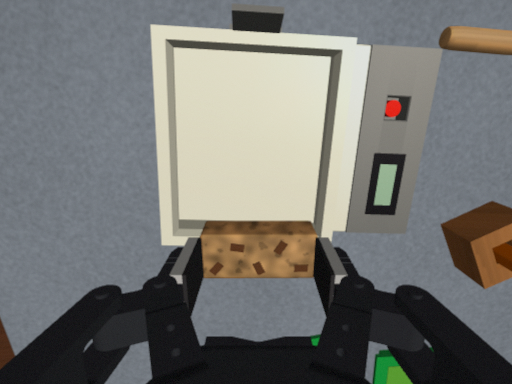

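Emit:
arm_command(
  steps=[
    [[1,0,0.0068,-0.0078,2.4],[1,0,0,0,0],[1,0.02,0,0,0],[1,0,0,0,0]],
  ],
)

```text
time_s: 20.58
tool_pos: [0.6548, 0.0084, 0.1277]
eef_rot: [-0.688, 0.053, 0.723, 0.04]
contact_force: [-0.4, -0.6, 0.3]
gripper_width: 0.0574
```

```bash
python3 - <<'E'
from h import *
c=cap('wrist','w22'); c=cap('wrist','w22');go(tubp(0,.036,.05),np.pi+TY)
print(tool()[1].as_matrix().round(3))
E
```

```text
t 20.675 tcp [0.6563 0.0087 0.1299] zyaw 172.49 tilt 2.84 shift [ 0.0799 -0.0017 -0.0004]
spin -0.61 alt 179.39 q6 -25.3 shift if spin first [ 0.0799 -0.0017 -0.0004]
F [ 0.31 -0.23  0.23] w 0.0577
[[-0.047 -0.13  -0.99 ]
 [-0.016 -0.991  0.131]
 [-0.999  0.022  0.044]]
```

View pics/w22.png

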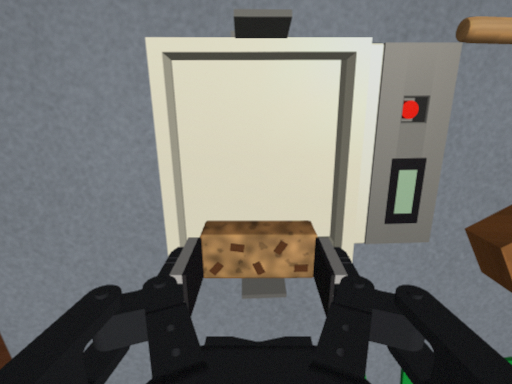

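Emit:
arm_command(
  steps=[
    [[1,0.04,-0.001,0,0],[1,0.025,0,0,0],[1,0,0,0,0],[1,0,0,0,0]],
  ],
)

```text
time_s: 21.18
tool_pos: [0.6572, 0.0093, 0.0692]
eef_rot: [-0.692, 0.052, 0.719, 0.04]
contact_force: [-0.0, 0.2, 0.2]
gripper_width: 0.0576
```

```bash
python3 - <<'E'
from h import *
c=cap('wrist','w23');go(tubp(0,.036,.048),np.pi+TY)
E
```

```text
t 21.225 tcp [0.6572 0.0094 0.0692] zyaw 172.5 tilt 2.36 shift [0.0214 0.0004 0.0032]
spin -0.6 alt 179.4 q6 -25.4 shift if spin first [0.0214 0.0004 0.0032]
F [-0.2  -0.04  0.19] w 0.0577
```

View pics/w23.png

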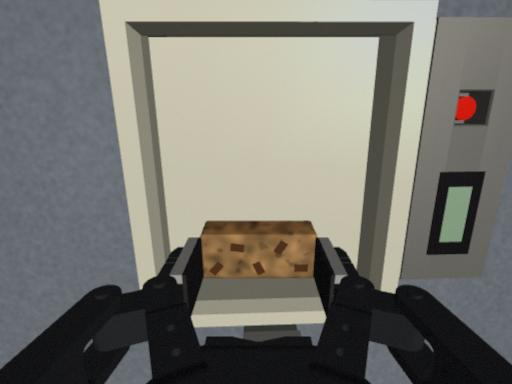

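Emit:
arm_command(
  steps=[
    [[1,0.012,0,0.003,0],[1,0.008,0,0,0],[1,0,0,0,0],[1,0,0,0,0]],
  ],
)

```text
time_s: 21.72
tool_pos: [0.6542, 0.0098, 0.0502]
eef_rot: [-0.693, 0.052, 0.718, 0.04]
contact_force: [-0.4, 0.7, -1.1]
gripper_width: 0.0574
```

```bash
python3 - <<'E'
from h import *
c=cap('wrist','w23');go(tubp(0,.036,.0465),np.pi+TY)
E
```

```text
t 21.775 tcp [0.6541 0.0097 0.0501] zyaw 172.5 tilt 2.2 shift [0.0036 0.0008 0.0008]
spin -0.6 alt 179.4 q6 -25.6 shift if spin first [0.0036 0.0007 0.0008]
F [ 0.18 -0.39 -0.27] w 0.0574
```

Emit:
arm_command(
  steps=[
    [[1,0.003,0,0,0],[1,0,0,0,0],[-0.6,0,0,0,0],[-0.6,0,0,0,0],[-0.6,0,0,0,0]],
  ],
)

```text
time_s: 22.4
tool_pos: [0.6545, 0.0097, 0.0474]
eef_rot: [-0.694, 0.052, 0.717, 0.04]
contact_force: [-0.5, 0.2, 0.8]
gripper_width: 0.0682
```

```bash
python3 - <<'E'
from h import *
c=cap('wrist','w24');go(tubp(0,.036,.0465),np.pi+TY)
E
```

```text
t 22.45 tcp [0.6545 0.0097 0.0474] zyaw 172.5 tilt 2.14 shift [0.001  0.0008 0.0012]
spin -0.6 alt 179.4 q6 -25.6 shift if spin first [0.001  0.0008 0.0012]
F [-0.04 -0.4  -0.25] w 0.0687
```

View pics/w24.png

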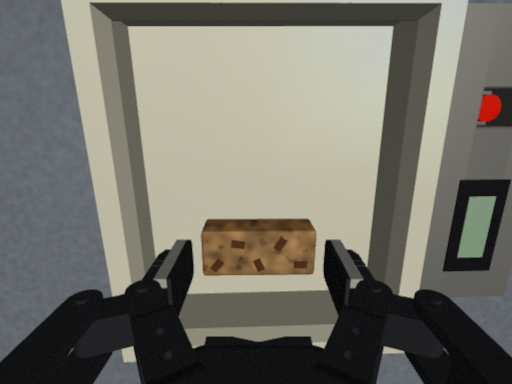

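Emit:
arm_command(
  steps=[
    [[-0.6,-0.04,0,0,0],[-0.6,-0.05,0,0,0],[-1,-0.04,0,0,0],[-1,0,0.05,0.03,0],[-1,0,0.05,0.03,0],[-1,0,0.05,0.03,0],[-1,0,0.05,0.03,0],[-1,0,0.05,0.03,0]],
  ],
)

```text
time_s: 23.45
tool_pos: [0.4754, -0.2203, 0.1916]
eef_rot: [-0.694, 0.05, 0.717, 0.038]
contact_force: [0.9, -1.2, 0.5]
gripper_width: 0.0857
```

Emit:
arm_command(
  steps=[
    [[-1,0,0.04,0.03,0],[-1,0,0,0,0],[-1,0,0,0,0]],
  ],
)

```text
time_s: 23.82
tool_pos: [0.4372, -0.2596, 0.1946]
eef_rot: [-0.695, 0.052, 0.716, 0.039]
contact_force: [0.6, 0.6, -0.9]
gripper_width: 0.0854
```

```bash
python3 - <<'E'
from h import *
c=cap('wrist','w25');go((.393,-.322,.1),np.radians(170)); bars(c); cap('side','s25')
E
```

```text
t 23.875 tcp [ 0.4372 -0.2594  0.1945] zyaw 172.61 tilt 2.0 shift [0.0968 0.0659 0.0331]
spin 2.61 alt -177.39 q6 -0.4 shift if spin first [0.0968 0.0673 0.03  ]
F [-0.01 -0.27  0.12] w 0.0857
bar? 1163 [15.6  16.22] [ 0  0 37 38] ctr [ 0.6403 -0.4423  0.02  ] len [0.0321 0.0322 0.0331 0.0342] yaw 172.9
bar? 460 [66.73 28.23] [38  0 39 51] ctr [ 0.6016 -0.428   0.02  ] len [0.0202 0.0209 0.0569 0.0574] yaw 44.1
bar? 1994 [218.22  22.93] [186   0  65  48] ctr [ 0.4521 -0.4155  0.02  ] len [0.0282 0.0286 0.0609 0.0624] yaw 157.5
bar? 1421 [287.77 110.86] [260  98  57  27] ctr [ 0.3929 -0.3246  0.02  ] len [0.0257 0.0259 0.0593 0.0607] yaw 170.2
bar? 1178 [286.74 292.61] [249 285  78  16] ctr [ 0.4155 -0.1034  0.02  ] len [0.022  0.0222 0.0975 0.0992] yaw 171.4
```

View pics/w25.png

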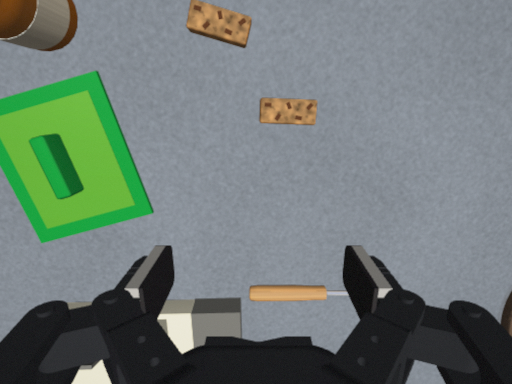

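View pics/s25.png

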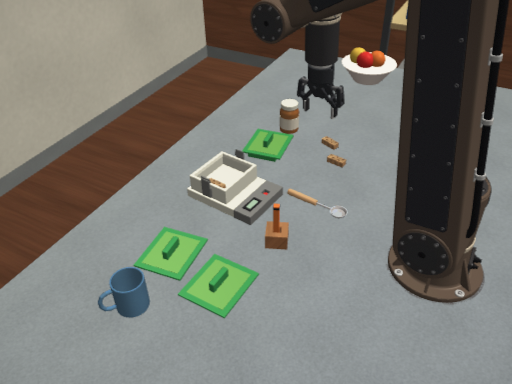

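Emit:
arm_command(
  steps=[
    [[-1,0,0.068,0.03,0],[-1,0,0,0,0],[-1,0,0,0,0]],
  ],
)

```text
out of range
```

Emit:
arm_command(
  steps=[
    [[-1,0,0.034,0.015,1.2],[-1,0,0.034,0.015,1.2],[-1,0.05,0,0,0],[-1,0.05,0,0,0],[-1,0.035,0,0,0],[-1,0,0,0,0],[-1,0,0,0,0]],
  ],
)

```text
time_s: 24.8
tool_pos: [0.4018, -0.3229, 0.0594]
eef_rot: [-0.695, 0.063, 0.714, 0.049]
contact_force: [-0.2, -0.6, 0.3]
gripper_width: 0.0853
```

```bash
python3 - <<'E'
from h import *
c=cap('wrist','w26');go((.393,-.3238,.0105),np.radians(170.2)); bars(c)
E
```

```text
t 24.85 tcp [ 0.4017 -0.3229  0.0595] zyaw 170.85 tilt 1.91 shift [0.0492 0.0012 0.0072]
spin 0.65 alt -179.35 q6 5.1 shift if spin first [0.0492 0.0012 0.0072]
F [ 0.4  -0.47 -1.03] w 0.0853
bar? 4796 [150.91  88.42] [ 98  55 109  67] ctr [ 0.451  -0.4163  0.02  ] len [0.0258 0.0264 0.0626 0.0649] yaw 157.5
bar? 3663 [270.23 212.76] [227 192  89  43] ctr [ 0.3922 -0.3268  0.02  ] len [0.0299 0.0302 0.0581 0.0607] yaw 170.2
```

Emit:
arm_command(
  steps=[
    [[-1,0.025,0.002,0.0072,0.6],[-1,0.022,0,0,0],[-1,0,0,0,0],[-1,0,0,0,0]],
  ],
)

```text
time_s: 25.35
tool_pos: [0.3989, -0.3258, 0.0186]
eef_rot: [-0.699, 0.068, 0.71, 0.051]
contact_force: [-0.2, -0.2, 0.5]
gripper_width: 0.0856
```

```bash
python3 - <<'E'
from h import *
c=cap('wrist','w27');go((.393,-.325,.0105),np.radians(170.2)); bars(c)
E
```

```text
t 25.4 tcp [ 0.399  -0.3258  0.0186] zyaw 170.38 tilt 1.58 shift [0.0082 0.     0.0059]
spin 0.18 alt -179.82 q6 4.6 shift if spin first [0.0082 0.     0.0059]
F [ 0.56  0.79 -0.05] w 0.0856
bar? 7892 [117.94  91.4 ] [ 50  48 141  85] ctr [ 0.4507 -0.4162  0.02  ] len [0.0261 0.0265 0.0641 0.0672] yaw 157.6
bar? 5755 [270.97 243.16] [216 216 112  55] ctr [ 0.3922 -0.3276  0.02  ] len [0.0315 0.0316 0.0585 0.0618] yaw 170.7
```

Emit:
arm_command(
  steps=[
    [[-1,0.008,0.001,0.0062,0],[-1,0,0,0,0],[1,0,0,0,0],[1,0,0,0,0],[1,0,0,0,0],[1,0,0,0,0],[1,0,0,0,0]],
  ],
)

```text
time_s: 26.28
tool_pos: [0.3933, -0.3263, 0.0128]
eef_rot: [-0.7, 0.068, 0.709, 0.05]
contact_force: [-1.1, 1.2, 0.7]
gripper_width: 0.0568
```

```bash
python3 - <<'E'
from h import *
c=cap('wrist','w28');go((.393,-.325,.2),np.radians(170.2))
E
```

```text
t 26.325 tcp [ 0.3933 -0.3264  0.0128] zyaw 170.42 tilt 1.56 shift [-0.1872  0.0035  0.0023]
spin 0.22 alt -179.78 q6 4.7 shift if spin first [-0.1872  0.0035  0.0023]
F [-0.2   0.09  1.15] w 0.0568
```

View pics/w28.png

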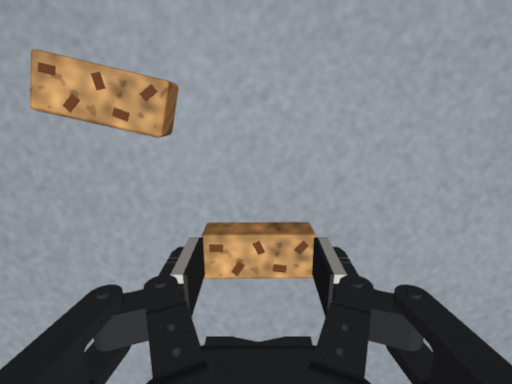

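Emit:
arm_command(
  steps=[
    [[1,-0.05,0,0,0],[1,-0.06,0,0,0],[1,-0.05,0,0,0],[1,0,-0.05,-0.034,0],[1,0,-0.05,-0.034,0],[1,0,-0.05,-0.034,0],[1,0,-0.05,-0.034,0],[1,0,-0.05,-0.034,-1]],
  ],
)

```text
time_s: 27.32
tool_pos: [0.6086, -0.1011, 0.1703]
eef_rot: [-0.701, 0.063, 0.709, 0.047]
contact_force: [0.8, -1.4, 0.3]
gripper_width: 0.0567
```

Emit:
arm_command(
  steps=[
    [[1,0,-0.05,-0.034,-1.5],[1,0,0,0,0],[1,0,0,0,0]],
  ],
)

```text
time_s: 27.7
tool_pos: [0.6529, -0.052, 0.1662]
eef_rot: [-0.701, 0.053, 0.711, 0.036]
contact_force: [-0.6, -0.1, -0.8]
gripper_width: 0.0569
```

```bash
python3 - <<'E'
from h import *
c=cap('wrist','w29');go(tubp(0,-.036,.1),np.pi+TY)
E
```

```text
t 27.75 tcp [ 0.6528 -0.0522  0.1663] zyaw 172.79 tilt 1.56 shift [0.0666 0.0096 0.0062]
spin -0.31 alt 179.69 q6 -20.9 shift if spin first [0.0666 0.0096 0.0062]
F [-0.76 -0.36 -0.56] w 0.0567
```

View pics/w29.png

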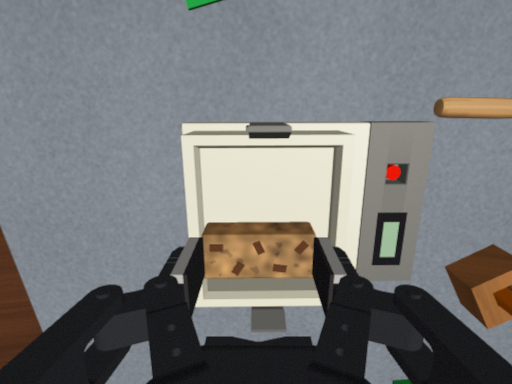

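Emit:
arm_command(
  steps=[
    [[1,0.04,0.01,0.006,0],[1,0.045,0,0,0],[1,0,0,0,0],[1,0,0,0,0]],
  ],
)

```text
time_s: 28.25
tool_pos: [0.6437, -0.0671, 0.0839]
eef_rot: [-0.702, 0.054, 0.709, 0.038]
contact_force: [-0.9, -0.1, 0.6]
gripper_width: 0.0567
```

```bash
python3 - <<'E'
from h import *
c=cap('wrist','w30');go(tubp(0,-.036,.049),np.pi+TY)
E
```

```text
t 28.3 tcp [ 0.6435 -0.0669  0.0838] zyaw 172.56 tilt 1.41 shift [ 0.0347 -0.0054 -0.0007]
spin -0.54 alt 179.46 q6 -20.3 shift if spin first [ 0.0347 -0.0054 -0.0007]
F [ 0.14  0.06 -0.21] w 0.0569
```

View pics/w30.png

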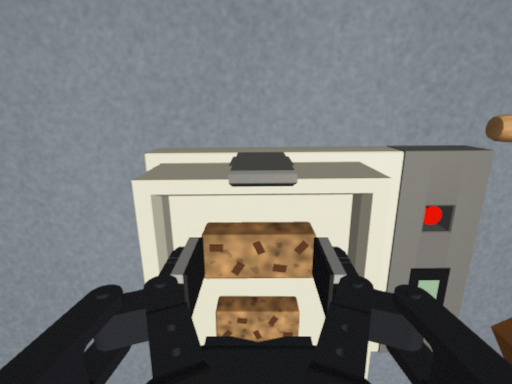

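Emit:
arm_command(
  steps=[
    [[1,0.012,-0.005,0,0],[1,0.012,0,0,0],[1,0,0,0,0],[1,0,0,0,0]],
  ],
)

```text
time_s: 28.8
tool_pos: [0.6457, -0.0618, 0.0613]
eef_rot: [-0.704, 0.053, 0.707, 0.038]
contact_force: [-0.3, 0.1, -0.2]
gripper_width: 0.0571
```

```bash
python3 - <<'E'
from h import *
go(tubp(0,-.036,.049),np.pi+TY)
E
```

```text
t 28.8 tcp [ 0.6457 -0.0618  0.0613] zyaw 172.59 tilt 1.27 shift [0.0123 0.0006 0.0011]
spin -0.51 alt 179.49 q6 -20.8 shift if spin first [0.0123 0.0005 0.0011]
F [-0.31  0.13 -0.21] w 0.0571
```

Emit:
arm_command(
  steps=[
    [[1,0.012,0,0.001,0],[1,0,0,0,0],[1,0,0,0,0],[-0.6,0,0,0,0],[-0.6,0,0,0,0],[-0.6,0,0,0,0]],
  ],
)

```text
time_s: 29.55
tool_pos: [0.645, -0.0619, 0.049]
eef_rot: [-0.704, 0.053, 0.707, 0.038]
contact_force: [0.1, 0.2, 0.6]
gripper_width: 0.0684
```

```bash
python3 - <<'E'
from h import *
c=cap('wrist','w31');go(tubp(0,-.036,.049),np.pi+TY)
E
```

```text
t 29.6 tcp [ 0.645  -0.0619  0.049 ] zyaw 172.6 tilt 1.26 shift [0.     0.0006 0.0004]
spin -0.5 alt 179.5 q6 -20.8 shift if spin first [0.     0.0006 0.0005]
F [ 0.91 -0.32  0.06] w 0.0686
```

View pics/w31.png

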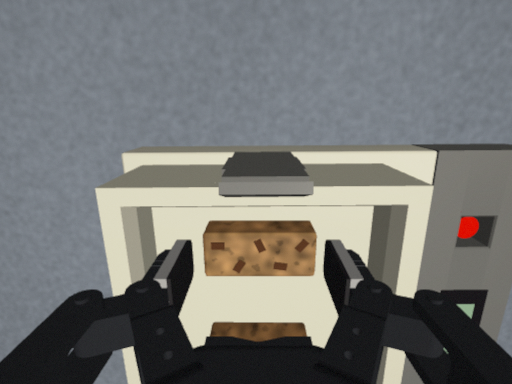

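Emit:
arm_command(
  steps=[
    [[-0.6,-0.05,0,0,0],[-0.6,-0.05,0,0,0],[-1,-0.04,0,0,0],[-1,0,0.052,0.025,0],[-1,0,0.052,0.025,0],[-1,0,0.052,0.025,0],[-1,0,0.052,0.025,0],[-1,0,0.052,0.025,5]],
  ],
)

```text
time_s: 30.6
tool_pos: [0.4868, -0.3043, 0.201]
eef_rot: [0.703, -0.083, -0.703, -0.066]
contact_force: [0.6, -1.4, 0.5]
gripper_width: 0.0856
```

Emit:
arm_command(
  steps=[
    [[-1,0,0.048,0.02,5],[-1,0,0,0,5],[-1,0,0,0,0],[-1,0,0,0,0]],
  ],
)

```text
time_s: 31.1
tool_pos: [0.4533, -0.3513, 0.2031]
eef_rot: [0.695, -0.147, -0.692, -0.13]
contact_force: [0.7, -0.7, -0.2]
gripper_width: 0.0852
```

```bash
python3 - <<'E'
from h import *
c=cap('wrist','w32');go((.4507,-.4165,.06),np.radians(157.6)); bars(c)
E
```

```text
t 31.15 tcp [ 0.4534 -0.3512  0.2031] zyaw 157.41 tilt 1.36 shift [ 0.1446  0.0581 -0.0214]
spin -0.19 alt 179.81 q6 -6.0 shift if spin first [ 0.1446  0.0582 -0.0212]
F [-0.02  0.11 -0.77] w 0.0855
bar? 1318 [239.06 119.54] [212 108  55  25] ctr [ 0.4517 -0.4165  0.02  ] len [0.0255 0.0255 0.0585 0.0598] yaw 157.5
bar? 290 [113.48 144.48] [ 90 122  33  54] ctr [ 0.5964 -0.4466  0.02  ] len [0.0239 0.0252 0.0613 0.0619] yaw 81.4
bar? 2029 [ 72.38 154.42] [ 25 124  73  74] ctr [ 0.649  -0.4566  0.02  ] len [0.065  0.0698 0.083  0.0855] yaw 81.1
bar? 521 [337.44 331.96] [320 321  40  22] ctr [ 0.4367 -0.1079  0.02  ] len [0.0257 0.026  0.0545 0.0555] yaw 171.9
```

View pics/w32.png

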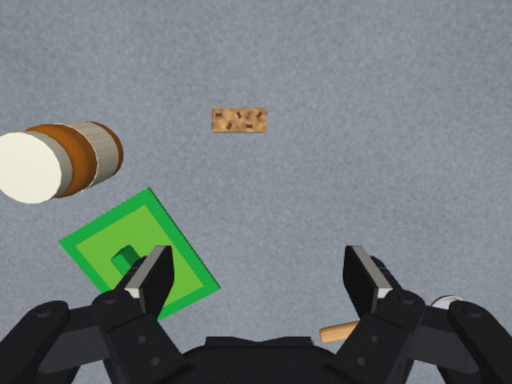

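Emit:
arm_command(
  steps=[
    [[-1,0,0.058,-0.02,0],[-1,0.05,0,0,0],[-1,0.05,0,0,0],[-1,0.045,0,0,0],[-1,0,0,0,0],[-1,0,0,0,0]],
  ],
)

```text
time_s: 31.9
tool_pos: [0.4558, -0.416, 0.0592]
eef_rot: [0.698, -0.142, -0.691, -0.124]
contact_force: [0.0, -0.3, 0.1]
gripper_width: 0.0854
```

```bash
python3 - <<'E'
from h import *
c=cap('wrist','w33');go((.451,-.4165,.011),np.radians(157.6)); bars(c)
E
```

```text
t 31.95 tcp [ 0.4557 -0.4158  0.0592] zyaw 158.29 tilt 1.55 shift [0.0481 0.0012 0.0047]
spin 0.69 alt -179.31 q6 0.4 shift if spin first [0.0481 0.0013 0.0047]
F [ 0.24 -0.27 -0.03] w 0.0854
bar? 3687 [265.76 214.13] [222 193  89  43] ctr [ 0.4507 -0.4189  0.02  ] len [0.03   0.0301 0.0579 0.0604] yaw 158.7
bar? 1253 [ 58.75 235.08] [  5 209  79  77] ctr [ 0.5953 -0.457   0.02  ] len [0.0313 0.0338 0.0622 0.0644] yaw 99.5
bar? 1217 [  9.11 303.25] [  0 265  25  77] ctr [ 0.6543 -0.4212  0.02  ] len [0.0175 0.0191 0.0684 0.0688] yaw 54.400000000000006
```

Emit:
arm_command(
  steps=[
    [[-1,0.025,0.002,0.0047,0],[-1,0.022,0,0,0],[-1,0,0,0,0],[-1,0,0,0,0]],
  ],
)

```text
time_s: 32.45
tool_pos: [0.4568, -0.4193, 0.0206]
eef_rot: [0.703, -0.143, -0.687, -0.121]
contact_force: [0.3, 0.2, -0.5]
gripper_width: 0.0854
```

```bash
python3 - <<'E'
from h import *
c=cap('wrist','w33');go((.4505,-.4175,.011),np.radians(158)); bars(c)
E
```

```text
t 32.5 tcp [ 0.4568 -0.4193  0.0206] zyaw 158.5 tilt 2.15 shift [0.0094 0.0004 0.0068]
spin 0.5 alt -179.5 q6 0.5 shift if spin first [0.0094 0.0005 0.0068]
F [-0.72  0.5   0.55] w 0.0855
bar? 5667 [270.73 242.16] [217 215 110  55] ctr [ 0.4503 -0.4193  0.02  ] len [0.0317 0.032  0.0581 0.0613] yaw 157.9
bar? 1658 [ 30.22 265.24] [  0 232  55  73] ctr [ 0.5851 -0.4553  0.02  ] len [0.0197 0.0213 0.0476 0.0489] yaw 91.1
```

Emit:
arm_command(
  steps=[
    [[-1,0.008,0,0.0068,0.4],[-1,0,0,0,0],[1,0,0,0,0],[1,0,0,0,0],[1,0,0,0,0],[1,0,0,0,0],[1,0,0,0,0]],
  ],
)

```text
time_s: 33.38
tool_pos: [0.4523, -0.4208, 0.027]
eef_rot: [0.706, -0.146, -0.683, -0.12]
contact_force: [-1.4, 0.5, -0.7]
gripper_width: 0.0022
```

```bash
python3 - <<'E'
from h import *
c=cap('wrist','w34');go(tubp(0,0,.2),np.pi+TY)
E
```

```text
t 33.425 tcp [ 0.4524 -0.4209  0.0269] zyaw 158.33 tilt 2.84 shift [-0.185  -0.4333 -0.0437]
spin -14.77 alt 165.23 q6 0.0 shift if spin first [-0.185  -0.4079 -0.1527]
F [-0.21  1.08 -0.3 ] w 0.0006
```

View pics/w34.png

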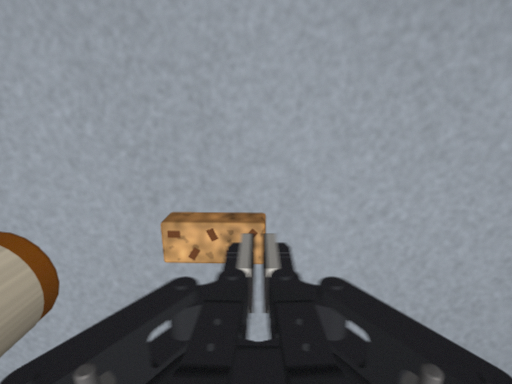

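Emit:
arm_command(
  steps=[
    [[1,-0.03,0,0,0],[-1,-0.03,0,0,0],[-1,0,0,0,0],[-1,0,0,0,0],[-1,0,0,0,0],[-1,0,0,0,0]],
  ],
)

```text
time_s: 34.17
tool_pos: [0.4495, -0.4172, 0.0841]
eef_rot: [0.703, -0.146, -0.685, -0.121]
contact_force: [-0.6, 0.1, -0.1]
gripper_width: 0.0852
```

```bash
python3 - <<'E'
from h import *
c=cap('wrist','w35');go((.4505,-.4175,.011),np.radians(158)); bars(c); print(r.get_obs()['q'].round(3))
E
```

```text
t 34.225 tcp [ 0.4494 -0.4172  0.084 ] zyaw 158.3 tilt 2.51 shift [ 0.073  -0.0023  0.0012]
spin 0.3 alt -179.7 q6 0.3 shift if spin first [ 0.073  -0.0023  0.0013]
F [ 0.53  0.43 -0.49] w 0.0855
bar? 2877 [221.82 204.27] [182 186  79  38] ctr [ 0.4775 -0.4318  0.02  ] len [0.0294 0.0298 0.0585 0.0607] yaw 159.1
bar? 898 [ 77.84 226.05] [ 32 202  67  69] ctr [ 0.5955 -0.4565  0.02  ] len [0.0304 0.0324 0.0626 0.0644] yaw 99.2
bar? 3578 [ 19.46 281.55] [  0 231  51 108] ctr [ 0.6631 -0.4241  0.02  ] len [0.0412 0.0464 0.1055 0.1074] yaw 54.5
[-0.412  0.367 -0.363  0.04  -0.809  0.006]
```

View pics/w35.png

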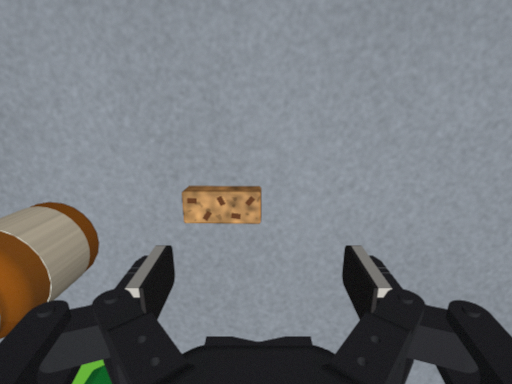

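Emit:
arm_command(
  steps=[
    [[-1,0,0.002,-0.0305,0],[-1,0,0,0,0],[-1,0.03,0,0,0],[-1,0,0,0,0],[-1,0,0,0,0]],
  ],
)

```text
time_s: 34.85
tool_pos: [0.4769, -0.4313, 0.0539]
eef_rot: [0.703, -0.146, -0.686, -0.121]
contact_force: [0.1, -0.5, 0.2]
gripper_width: 0.0856
```

```bash
python3 - <<'E'
from h import *
c=cap('wrist','w36');c=cap('wrist','w36');go((.477,-.4305,.011),np.radians(158.5)); bars(c); print(r.get_obs()['q'].round(3))
E
```

```text
t 34.95 tcp [ 0.4768 -0.4312  0.0539] zyaw 158.28 tilt 2.39 shift [ 0.0429 -0.0019  0.0013]
spin -0.22 alt 179.78 q6 0.4 shift if spin first [ 0.0429 -0.002   0.0013]
F [0.64 0.42 0.23] w 0.0853
bar? 3873 [260.09 222.38] [215 201  91  44] ctr [ 0.4771 -0.4321  0.02  ] len [0.0302 0.0305 0.0581 0.0606] yaw 159.1
bar? 1139 [ 90.24 243.45] [ 38 219  77  73] ctr [ 0.5958 -0.459   0.02  ] len [0.0286 0.0306 0.0612 0.0632] yaw 105.8
bar? 2542 [ 19.46 294.13] [  0 258  58  85] ctr [ 0.6588 -0.4354  0.02  ] len [0.0411 0.0452 0.0729 0.0743] yaw 54.5
[-0.415  0.444 -0.32   0.04  -0.777  0.007]
```

Emit:
arm_command(
  steps=[
    [[-1,0.02,0,0.001,0],[-1,0.015,0,0,0],[-1,0.008,0,0,0],[-1,0,0,0,0],[-1,0,0,0,0]],
  ],
)

```text
time_s: 35.58
tool_pos: [0.4784, -0.4335, 0.0132]
eef_rot: [0.704, -0.146, -0.684, -0.12]
contact_force: [-0.7, 0.5, 0.2]
gripper_width: 0.0853
```

```bash
python3 - <<'E'
from h import *
c=cap('wrist','w36');go((.477,-.4305,.011),np.radians(158.5)); bars(c)
E
```

```text
t 35.625 tcp [ 0.4785 -0.4335  0.0132] zyaw 158.31 tilt 2.64 shift [ 0.0021 -0.0023  0.0025]
spin -0.19 alt 179.81 q6 0.2 shift if spin first [ 0.0021 -0.0023  0.0025]
F [-0.07 -0.15  0.43] w 0.0851
bar? 6184 [263.15 252.27] [206 224 115  57] ctr [ 0.477  -0.4329  0.02  ] len [0.0319 0.0324 0.0583 0.0617] yaw 158.8
bar? 1882 [ 53.24 270.28] [  0 245  89  64] ctr [ 0.5904 -0.4643  0.02  ] len [0.0223 0.0236 0.0534 0.0552] yaw 114.7
```

Emit:
arm_command(
  steps=[
    [[-1,0.002,-0.002,0.002,0],[-1,0,0,0,0],[1,0,0,0,0],[1,0,0,0,0],[1,0,0,0,0],[1,0,0,0,0]],
  ],
)

```text
time_s: 36.38
tool_pos: [0.4779, -0.4311, 0.0129]
eef_rot: [0.705, -0.146, -0.684, -0.12]
contact_force: [-0.2, 1.5, -0.4]
gripper_width: 0.0567
```

```bash
python3 - <<'E'
from h import *
c=cap('wrist','w37');go(tubp(0,0,.2),np.pi+TY); print(tool()[1].as_matrix().round(3)[2])
E
```

```text
t 36.425 tcp [ 0.4778 -0.4311  0.0129] zyaw 158.34 tilt 2.74 shift [-0.2    -0.433  -0.0165]
spin -14.76 alt 165.24 q6 -0.0 shift if spin first [-0.2    -0.4145 -0.1263]
F [0.56 0.3  0.67] w 0.0565
[-0.999  0.031 -0.037]
```

View pics/w37.png

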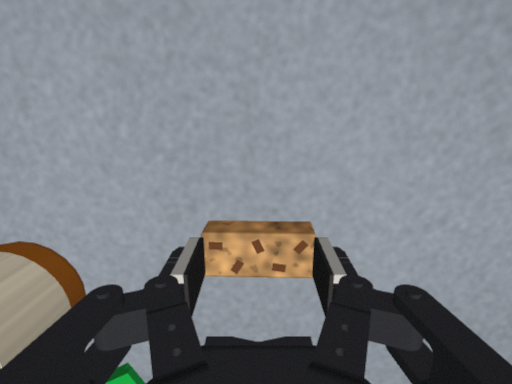

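Gripped. Lift, carry to the tub centre.

Emit:
arm_command(
  steps=[
    [[1,-0.06,0,0,0],[1,-0.06,0,0,0],[1,-0.06,0,0,0],[1,0,-0.055,-0.002,0],[1,0,-0.055,-0.002,0],[1,0,-0.055,-0.002,0],[1,0,-0.055,-0.002,0],[1,0,-0.055,-0.002,0]],
  ],
)

```text
time_s: 37.42
tool_pos: [0.5867, -0.1681, 0.1893]
eef_rot: [0.704, -0.148, -0.683, -0.123]
contact_force: [0.3, -0.2, -0.3]
gripper_width: 0.0564
```

Emit:
arm_command(
  steps=[
    [[1,0,-0.055,-0.002,0],[1,0,-0.05,-0.002,0],[1,0,-0.04,0,0],[1,0,0,0,-7.4],[1,0,0,0,-7.4],[1,0,0,0,0],[1,0,0,0,0]],
  ],
)

```text
time_s: 38.3
tool_pos: [0.6472, -0.0255, 0.1828]
eef_rot: [0.714, -0.056, -0.698, -0.028]
contact_force: [-0.3, -0.5, 0.3]
gripper_width: 0.0568
```

```bash
python3 - <<'E'
from h import *
c=cap('wrist','w38');go(tubp(0,0,.1),np.pi+TY); print(tool()[1].as_matrix().round(3)[2])
E
```

```text
t 38.35 tcp [ 0.6472 -0.0256  0.1828] zyaw 173.24 tilt 2.57 shift [ 0.0828 -0.0022  0.0003]
spin 0.14 alt -179.86 q6 -24.6 shift if spin first [ 0.0828 -0.0022  0.0003]
F [-0.98 -0.82 -1.24] w 0.0565
[-0.999  0.037 -0.025]
```

View pics/w38.png

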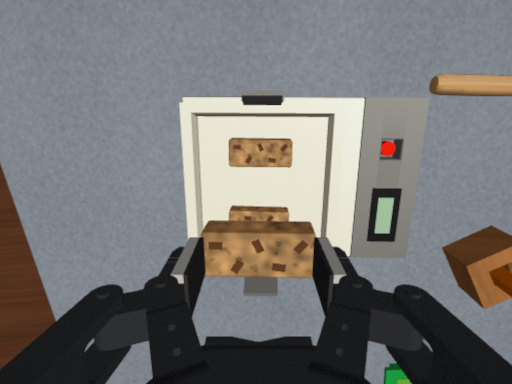

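```bash
cat >> h.py <<'E'
def intub(p): return R.from_euler('z',-TY).as_matrix()[:2,:2]@(np.array(p)[:2]-TUB)
E
python3 - <<'E'
from h import *
c=cap('wrist'); bars(c,.054); t=cap('top','t38')
print([intub(onz(c,uv,.054)[0]).round(4).tolist() for uv in ((229,139),(292,139),(229,165),(292,165),(229,207),(288,207))])
print(intub(tool()[0]))
E
```

```text
bar? 1640 [471.36  84.93] [430  74  82  22] ctr [ 0.456  -0.0986  0.054 ] len [0.0172 0.0173 0.0695 0.0706] yaw 171.9
bar? 1789 [259.88 152.23] [229 138  64  29] ctr [ 0.6451 -0.0613  0.054 ] len [0.0263 0.0264 0.0586 0.0601] yaw 173.5
bar? 5758 [ 18.07 284.78] [  0 165  56 205] ctr [0.9124 0.045  0.054 ] len [0.0546 0.0678 0.251  0.2553] yaw 69.9
bar? 6997 [258.5  244.45] [201 206 115  72] ctr [0.6587 0.0305 0.054 ] len [0.0786 0.0793 0.113  0.1211] yaw 172.5
bar? 4028 [482.87 265.52] [442 226  70  83] ctr [0.4267 0.0846 0.054 ] len [0.063  0.0672 0.0886 0.0914] yaw 112.2
[[0.0298, -0.0469], [-0.0288, -0.0472], [0.0304, -0.0224], [-0.0296, -0.0228], [0.0314, 0.0198], [-0.0271, 0.0191]]
[-0.001678    0.00085034]
```

Emit:
arm_command(
  steps=[
    [[1,0.045,-0.002,-0.001,0],[1,0.045,0,0,0],[1,0,0,0,0],[1,0,0,0,0]],
  ],
)

```text
time_s: 38.95
tool_pos: [0.6525, -0.028, 0.0945]
eef_rot: [0.715, -0.056, -0.696, -0.03]
contact_force: [0.1, 0.5, 0.3]
gripper_width: 0.0566
```

```bash
python3 - <<'E'
from h import *
c=cap('wrist','w39');go(tubp(0,0,.049),np.pi+TY)
E
```

```text
t 39.0 tcp [ 0.6523 -0.0279  0.0944] zyaw 173.05 tilt 2.69 shift [ 0.0452 -0.0025  0.0049]
spin -0.05 alt 179.95 q6 -25.2 shift if spin first [ 0.0452 -0.0025  0.0049]
F [-1.03  0.14 -0.06] w 0.0566
```

View pics/w39.png

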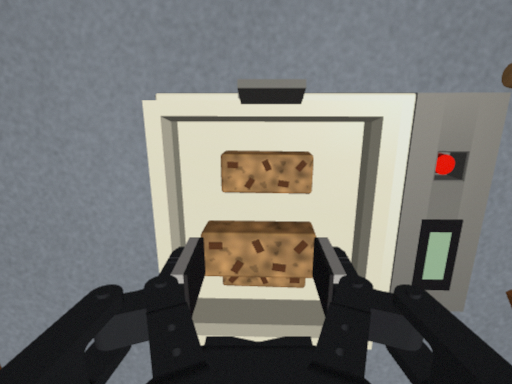

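Emit:
arm_command(
  steps=[
    [[1,0.02,-0.0025,0.005,0],[1,0.012,0,0,0],[1,0,0,0,0],[1,0,0,0,0]],
  ],
)

```text
time_s: 39.5
tool_pos: [0.6525, -0.0254, 0.0682]
eef_rot: [0.719, -0.056, -0.692, -0.03]
contact_force: [0.6, 0.1, -1.1]
gripper_width: 0.0568
```

```bash
python3 - <<'E'
from h import *
c=cap('wrist','w40');go(tubp(0,0,.049),np.pi+TY)
E
```

```text
t 39.55 tcp [ 0.6525 -0.0255  0.0682] zyaw 173.07 tilt 2.95 shift [0.0191 0.001  0.0043]
spin -0.03 alt 179.97 q6 -25.8 shift if spin first [0.0191 0.001  0.0043]
F [-0.32  0.28 -0.6 ] w 0.0565
```

View pics/w40.png

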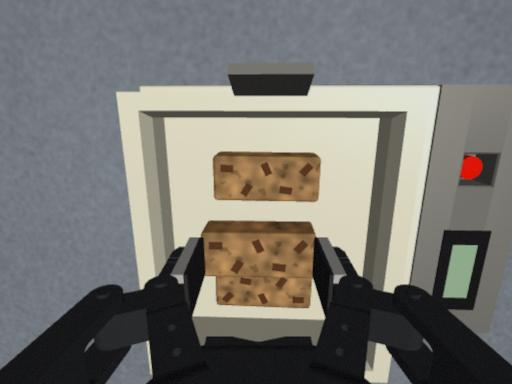

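Emit:
arm_command(
  steps=[
    [[1,0.008,0.002,0.004,0],[1,0.008,0,0,0],[1,0,0,0,0],[1,0,0,0,0]],
  ],
)

```text
time_s: 40.05
tool_pos: [0.6488, -0.0278, 0.0515]
eef_rot: [0.719, -0.056, -0.692, -0.03]
contact_force: [-0.1, 0.4, -0.1]
gripper_width: 0.0567
```

```bash
python3 - <<'E'
from h import *
c=cap('wrist','w40');go(tubp(0,0,.049),np.pi+TY)
E
```

```text
t 40.1 tcp [ 0.6487 -0.0278  0.0515] zyaw 173.06 tilt 2.96 shift [ 0.0024 -0.0012  0.0002]
spin -0.04 alt 179.96 q6 -25.9 shift if spin first [ 0.0024 -0.0012  0.0002]
F [-0.18 -0.23 -0.51] w 0.0568
```

View pics/w40.png

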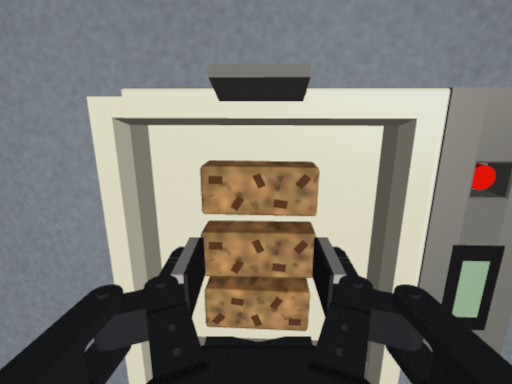

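Bar is at floor level between the others. Release.

Emit:
arm_command(
  steps=[
    [[1,0.002,0,0,0],[1,0,0,0,0],[-0.6,0,0,0,0],[-0.6,0,0,0,0],[-0.6,0,0,0,0]],
  ],
)

```text
time_s: 40.72
tool_pos: [0.6494, -0.0277, 0.0499]
eef_rot: [0.719, -0.055, -0.692, -0.03]
contact_force: [-0.0, -0.1, -0.5]
gripper_width: 0.0685
```

Emit:
arm_command(
  steps=[
    [[-0.6,-0.04,0,0,0],[-0.6,-0.05,0,0,0],[-1,-0.06,0,0,0],[-1,0,0,0,0],[-1,0,0,0,0]],
  ],
)

```text
time_s: 41.35
tool_pos: [0.6433, -0.0221, 0.2037]
eef_rot: [0.719, -0.056, -0.692, -0.03]
contact_force: [-0.3, 0.4, -0.6]
gripper_width: 0.0854
```

```bash
python3 - <<'E'
from h import *
c=cap('wrist','w41');go(tubp(0,0,.2),np.pi+TY); cap('side','s41')
E
```

```text
t 41.4 tcp [ 0.6438 -0.0222  0.2041] zyaw 173.08 tilt 3.01 shift [ 0.0045  0.0037 -0.0053]
spin -0.02 alt 179.98 q6 -25.3 shift if spin first [ 0.0045  0.0037 -0.0053]
F [ 0.77 -0.5   0.77] w 0.0853
```

View pics/w41.png

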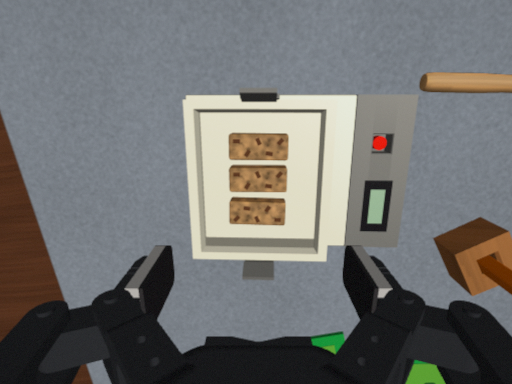

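View pics/s41.png

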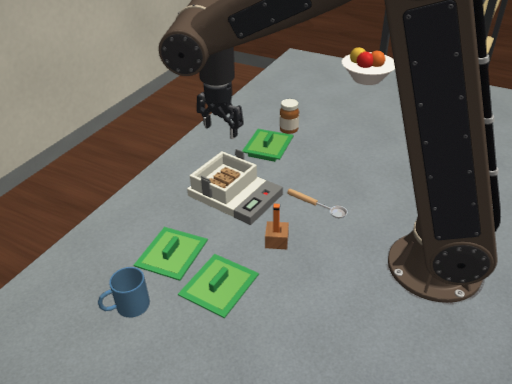

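```bash
python3 - <<'E'
from h import *
c=cap('side')
a=cv2.resize(c['img'][120:180,230:310],None,fx=9,fy=9,interpolation=cv2.INTER_CUBIC); cv2.imwrite('pics/s42a.png',a[...,::-1])
b=cv2.resize(c['img'][215:320,120:270],None,fx=5,fy=5,interpolation=cv2.INTER_CUBIC); cv2.imwrite('pics/s42b.png',b[...,::-1])
E
```

```text
(no output)
```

View pics/s42a.png

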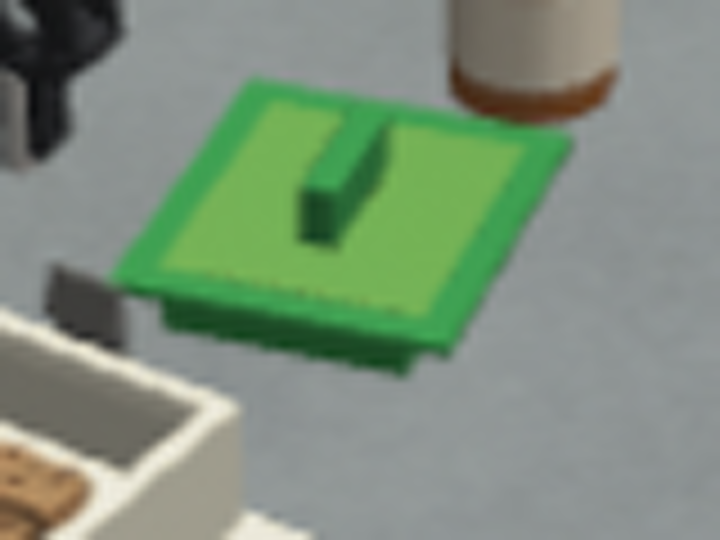

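View pics/s42b.png

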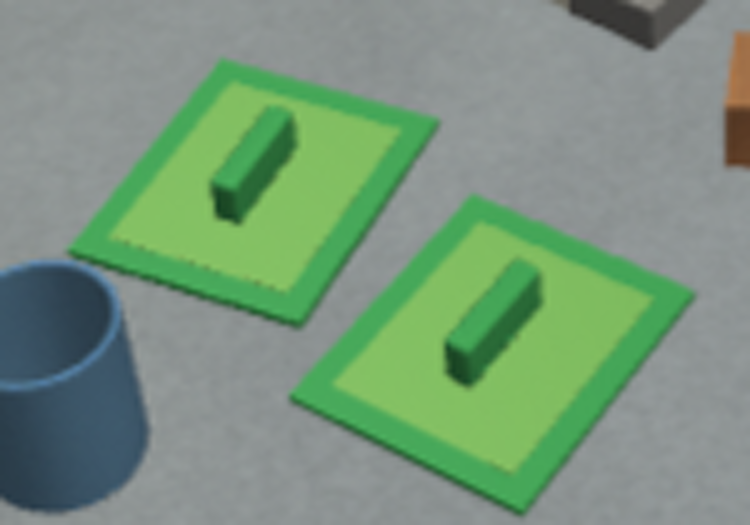

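```bash
python3 - <<'E'
from h import *
c=cap('side')
f=lambda L:np.array(L)/9-.5+.5/9+[230,120]
P=onz(c,f([(165,327),(406,378)]),0); Q=onz(c,f([(115,290),(450,357)]),.018); T=onz(c,f([(115,278),(250,78),(574,136),(455,340)]),.023)
T2=T
print('plug edge len',np.linalg.norm(P[1]-P[0]),'plate edge',np.linalg.norm(Q[1]-Q[0])); print(P.round(4),Q.round(4)); print(T2.round(4),[np.linalg.norm(T2[i]-T2[i-1]).round(4) for i in range(4)])
ctr=T2.mean(0)[:2]; yx=yawof(Q[0],Q[1]); print('ctr',ctr,np.degrees(yx))
e=np.array([np.cos(yx),np.sin(yx)]); n=np.array([-e[1],e[0]])
for p in list(P)+list(Q): print('x',((p[:2]-ctr)@e).round(4),'y',((p[:2]-ctr)@n).round(4))
E
```

```text
plug edge len 0.09762238842445828 plate edge 0.1336352078320197
[[ 0.6741 -0.2271  0.    ]
 [ 0.5771 -0.238   0.    ]] [[ 0.6897 -0.2174  0.018 ]
 [ 0.5572 -0.2343  0.018 ]]
[[ 0.6899 -0.2181  0.023 ]
 [ 0.7125 -0.3688  0.023 ]
 [ 0.5775 -0.3869  0.023 ]
 [ 0.5572 -0.2385  0.023 ]] [np.float64(0.1342), np.float64(0.1525), np.float64(0.1363), np.float64(0.1498)]
ctr [ 0.63428571 -0.30307415] -172.755915823831
x -0.049 y -0.0704
x 0.0486 y -0.0718
x -0.0658 y -0.078
x 0.0678 y -0.078
```

Emit:
arm_command(
  steps=[
    [[-1,0,-0.05,0.036,0],[-1,0,-0.05,0.036,0],[-1,0,-0.05,0.036,0],[-1,0,-0.05,0.036,0],[-1,0,-0.05,0.036,0],[-1,0,-0.03,0.03,-5],[-1,0,0,0,0],[-1,0,0,0,0]],
  ],
)

```text
time_s: 42.55
tool_pos: [0.4634, 0.2859, 0.1761]
eef_rot: [0.715, -0.029, -0.698, 0.005]
contact_force: [1.0, 0.4, 0.9]
gripper_width: 0.0856
```

```bash
cat >> h.py <<'E'
def lids(c,z=.023):
    for b in blobs(c['img'],(45,100,50),(75,255,255),800):
        pts=onz(c,cv2.boxPoints(b[2]),z); e=[np.linalg.norm(pts[i]-pts[i-1]) for i in range(4)]; i=int(np.argmax(e))
        print('lid',b[0],b[1],b[3],pts.mean(0).round(4),np.round(sorted(e),4),'yaw long',np.degrees(yawof(pts[i-1],pts[i])).round(1)%180)
    for b in blobs(c['img'],(45,180,40),(75,255,125),150): # dark ridge
        print('ridge?',b[0],b[1],b[2],b[3],onz(c,b[1],.045).round(4))
E
python3 - <<'E'
from h import *
c=cap('wrist','w43');go((.4526,.317,.1),np.radians(178)); lids(c); lids(cap('top','t43'))
E
```

```text
t 42.6 tcp [0.4636 0.2857 0.1761] zyaw 178.04 tilt 3.07 shift [ 0.0742 -0.0345  0.014 ]
spin 0.04 alt -179.96 q6 -57.9 shift if spin first [ 0.0742 -0.0345  0.014 ]
F [0.22 1.31 0.14] w 0.0852
lid 18073 [112.25 180.33] [ 29 102 161 158] [0.6287 0.2858 0.023 ] [0.1375 0.158  0.1633 0.1722] yaw long 89.5
lid 17409 [272.43 208.73] [208 141 134 140] [0.4535 0.3196 0.023 ] [0.1351 0.1532 0.1566 0.1581] yaw long 84.5
ridge? 752 [111.16 187.26] ((111.36190032958984, 187.8270721435547), (62.93648147583008, 14.395467758178711), 72.42874145507812) [ 95 158  30  63] [[0.6139 0.2794 0.045 ]]
lid 2325 [348.86 149.94] [320 125  59  51] [ 0.634 -0.303  0.023] [0.1348 0.1352 0.1574 0.1593] yaw long 97.8
lid 2328 [152.81 155.66] [125 131  56  51] [0.6211 0.2812 0.023 ] [0.1363 0.1365 0.1556 0.1575] yaw long 96.3
lid 1742 [147.14 212.46] [127 190  41  47] [0.4521 0.2964 0.023 ] [0.1153 0.1167 0.1343 0.1344] yaw long 178.7
```

View pics/w43.png

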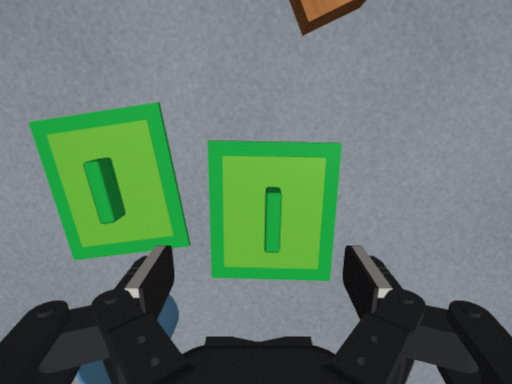

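View pics/t43.png

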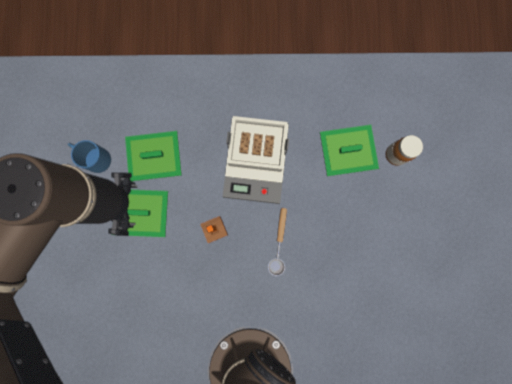

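```bash
python3 - <<'E'
from h import *
c=cap('wrist')
p=onz(c,[(208,141),(341,143),(330,280),(211,277)],.023); print(p.mean(0).round(4),[(np.linalg.norm(p[i]-p[i-1]).round(4),np.degrees(yawof(p[i-1],p[i])).round(1)) for i in range(4)])
print(onz(c,[(273.5,194),(273.5,251)],.051).round(4), onz(c,[(273.5,222.5)],.051).round(4))
im=cv2.resize(c['img'][130:290,195:350],None,fx=4.5,fy=3.7,interpolation=cv2.INTER_CUBIC); cv2.imwrite('pics/w44.png',im[...,::-1])
E
```

```text
[0.4549 0.319  0.023 ] [(np.float64(0.1555), np.float64(-93.2)), (np.float64(0.1351), np.float64(177.3)), (np.float64(0.1555), np.float64(87.5)), (np.float64(0.137), np.float64(-2.7))]
[[0.4534 0.2885 0.051 ]
 [0.4547 0.3485 0.051 ]] [[0.454  0.3177 0.051 ]]
```

View pics/w44.png

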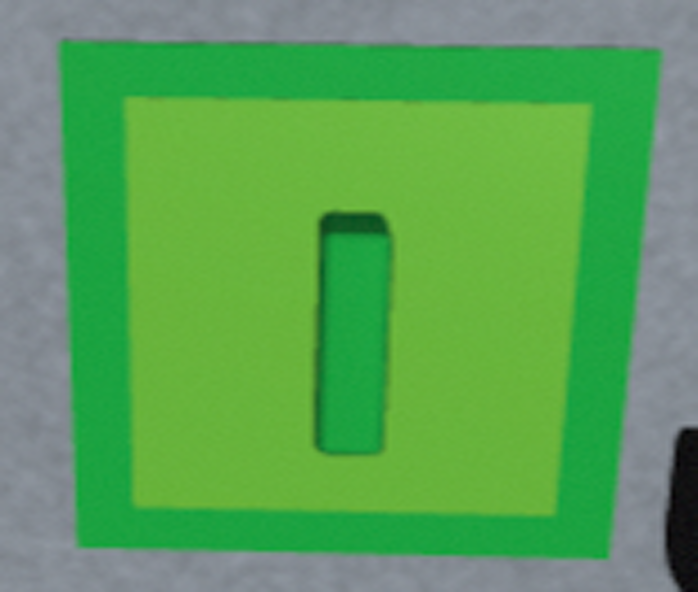

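Emit:
arm_command(
  steps=[
    [[-1,0,-0.034,0.012,0.6],[-1,0.05,0,0,0],[-1,0.03,0,0,0],[-1,0,0,0,0],[-1,0,0,0,0]],
  ],
)

```text
time_s: 43.32
tool_pos: [0.4592, 0.3139, 0.0948]
eef_rot: [0.716, -0.035, -0.697, -0.004]
contact_force: [-0.2, 0.2, 0.7]
gripper_width: 0.0859
```

```bash
python3 - <<'E'
from h import *
c=cap('wrist','w45');go((.4545,.3183,.028),np.radians(177.4)); print(tool()[1].as_matrix()[2].round(3))
E
```

```text
t 43.375 tcp [0.4591 0.3139 0.0948] zyaw 176.85 tilt 2.99 shift [ 0.0664 -0.007   0.0068]
spin -0.55 alt 179.45 q6 -62.0 shift if spin first [ 0.0664 -0.0071  0.0067]
F [-0.36  1.59 -0.64] w 0.0852
[-0.999  0.044 -0.029]
```

View pics/w45.png

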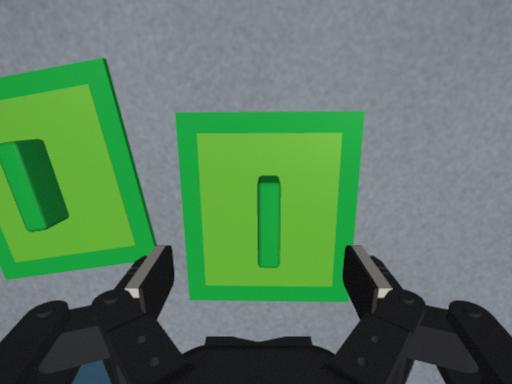

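Emit:
arm_command(
  steps=[
    [[-1,0.03,-0.006,0.0068,0],[-1,0.015,0,0,0],[-1,0,0,0,0],[-1,0,0,0,0]],
  ],
)

```text
time_s: 43.88
tool_pos: [0.4568, 0.3205, 0.0536]
eef_rot: [0.718, -0.033, -0.695, -0.006]
contact_force: [-0.1, -0.4, -0.6]
gripper_width: 0.0852
```

```bash
python3 - <<'E'
from h import *
c=cap('wrist','w45');go((.4545,.3183,.028),np.radians(177.4)); print(tool()[1].as_matrix()[2].round(3))
E
```

```text
t 43.925 tcp [0.4568 0.3206 0.0536] zyaw 176.83 tilt 2.86 shift [0.0256 0.0015 0.003 ]
spin -0.57 alt 179.43 q6 -63.3 shift if spin first [0.0256 0.0014 0.0031]
F [ 0.32 -0.04  0.23] w 0.0856
[-0.999  0.037 -0.034]
```

View pics/w45.png

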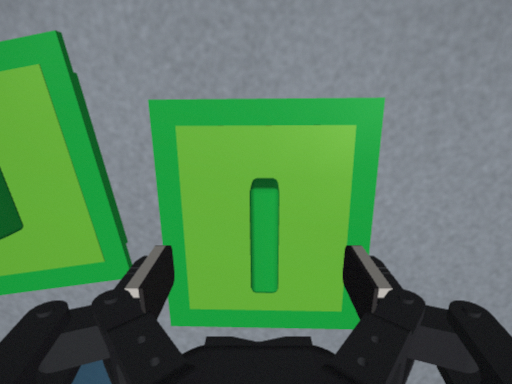

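Emit:
arm_command(
  steps=[
    [[-1,0.014,0.0015,0.003,-0.5],[-1,0.01,0,0,0],[-1,0,0,0,0],[-1,0,0,0,0]],
  ],
)

```text
time_s: 44.42
tool_pos: [0.4546, 0.3184, 0.0287]
eef_rot: [0.718, -0.03, -0.695, -0.003]
contact_force: [-0.1, 0.0, -0.4]
gripper_width: 0.0857
```

```bash
python3 - <<'E'
from h import *
go((.4545,.3183,.029),np.radians(177.4)); print(tool()[1].as_matrix()[2].round(3))
E
```

```text
t 44.425 tcp [0.4546 0.3184 0.0287] zyaw 177.36 tilt 2.85 shift [-0.0003  0.0001  0.0001]
spin -0.04 alt 179.96 q6 -63.2 shift if spin first [-0.0003  0.0001  0.0001]
F [-0.12  0.03 -0.36] w 0.0857
[-0.999  0.036 -0.034]
```

Emit:
arm_command(
  steps=[
    [[1,0,0,0,0],[1,0,0,0,0],[1,0,0,0,0],[1,0,0,0,0],[1,0,0,0,0],[1,0,0,0,0]],
  ],
)

```text
time_s: 45.18
tool_pos: [0.4547, 0.3189, 0.0302]
eef_rot: [0.719, -0.029, -0.695, -0.004]
contact_force: [-1.1, 0.0, 1.0]
gripper_width: 0.0152
```

Emit:
arm_command(
  steps=[
    [[1,-0.02,0,0,0],[1,-0.05,0,0,0],[1,-0.06,0,0,0],[1,-0.06,0,0,0],[1,0,0,0,0],[1,0,0,0,0]],
  ],
)

```text
time_s: 45.92
tool_pos: [0.4476, 0.325, 0.2235]
eef_rot: [0.718, -0.03, -0.696, -0.003]
contact_force: [-0.2, 0.7, -1.8]
gripper_width: 0.0148
```

```bash
python3 - <<'E'
from h import *
go((.4545,.3183,.029),np.radians(177.4)); print(tool()[1].as_matrix()[2].round(3))
c=cap('side','s46');cap('wrist','w46')
E
```

```text
t 45.925 tcp [0.4476 0.325  0.2235] zyaw 177.33 tilt 2.86 shift [ 0.1947 -0.001  -0.0009]
spin -0.07 alt 179.93 q6 -62.2 shift if spin first [ 0.1947 -0.001  -0.0009]
F [-0.23  0.75 -1.78] w 0.0148
[-0.999  0.038 -0.032]
```

View pics/s46.png

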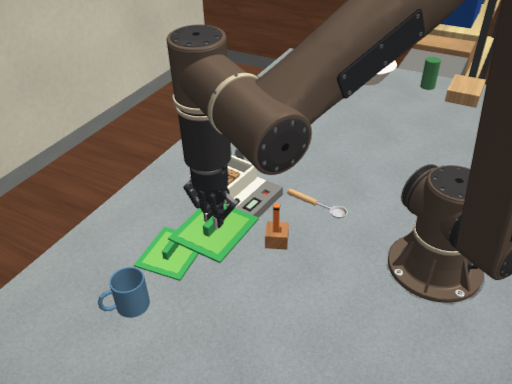

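View pics/w46.png

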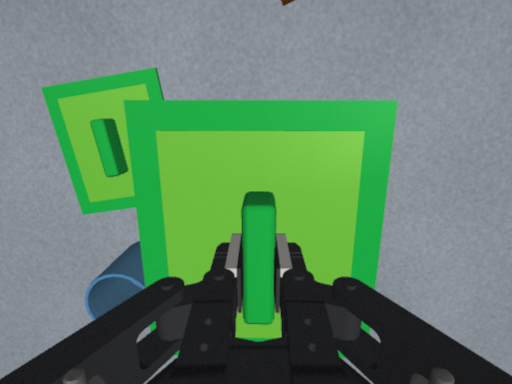

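Emit:
arm_command(
  steps=[
    [[1,-0.04,0.02,-0.01,0],[1,-0.04,0.045,-0.02,0],[1,-0.03,0.045,-0.028,0],[1,-0.03,0.045,-0.028,0],[1,-0.03,0.045,-0.028,0],[1,-0.02,0.045,-0.028,0],[1,0,0.045,-0.028,0],[1,0,0.045,-0.028,0]],
  ],
)

```text
time_s: 47.02
tool_pos: [0.6283, -0.0182, 0.4273]
eef_rot: [0.712, -0.033, -0.701, 0.005]
contact_force: [0.7, 2.3, -1.3]
gripper_width: 0.0146
```

Emit:
arm_command(
  steps=[
    [[1,0,0,0,4.2],[1,0,0,0,0],[1,0,0,0,0]],
  ],
)

```text
time_s: 47.4
tool_pos: [0.6297, -0.0219, 0.421]
eef_rot: [0.709, -0.062, -0.702, -0.022]
contact_force: [-0.8, 0.2, -1.5]
gripper_width: 0.0149
```

```bash
python3 - <<'E'
from h import *
go(tubp(0,0,.13),np.pi+TY); print(tool()[1].as_matrix()[2].round(3))
c=cap('side','s47')
b=cv2.resize(c['img'][60:220,140:340],None,fx=4,fy=3.75,interpolation=cv2.INTER_CUBIC); cv2.imwrite('pics/s47z.png',b[...,::-1])
E
```

```text
t 47.4 tcp [ 0.6297 -0.0219  0.421 ] zyaw 173.25 tilt 3.3 shift [ 0.2909 -0.0138 -0.0159]
spin 0.15 alt -179.85 q6 -24.5 shift if spin first [ 0.2909 -0.0139 -0.0159]
F [-0.82  0.24 -1.52] w 0.0149
[-0.998  0.056 -0.012]
```

View pics/s47z.png

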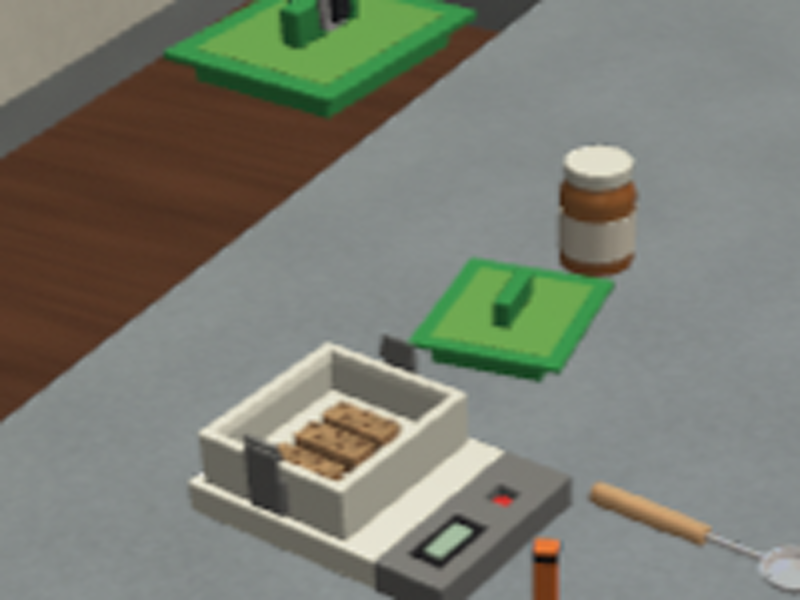

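```bash
python3 - <<'E'
from h import *
c=cap('side')
b=cv2.resize(c['img'][40:100,170:275],None,fx=7.5,fy=7.5,interpolation=cv2.INTER_CUBIC); cv2.imwrite('pics/s48z.png',b[...,::-1])
E
```

```text
(no output)
```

View pics/s48z.png

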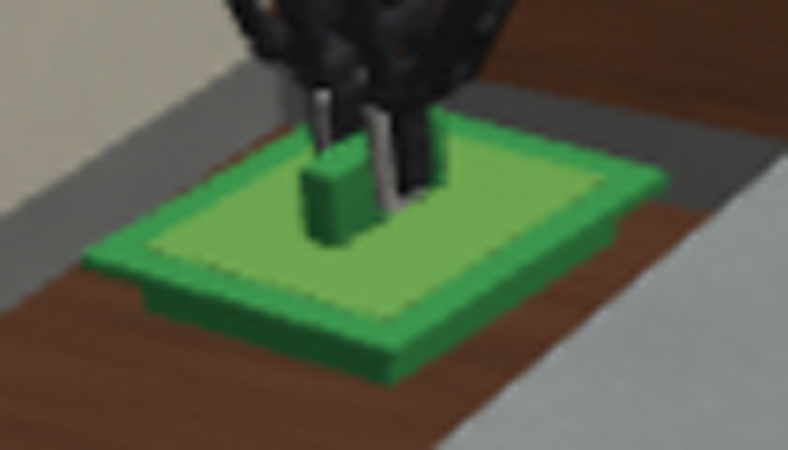

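```bash
python3 - <<'E'
from h import *
c=cap('wrist','w49'); p,q=tool()
def tf(uv,x):
    o,d=ray(c,uv); o=q.inv().apply(o-p); d=q.inv().apply(d); return o+d*((x-o[0])/d[:,0])[:,None]
h=cv2.cvtColor(c['img'],cv2.COLOR_RGB2HSV); m=cv2.inRange(h,np.array((45,100,50)),np.array((75,255,255)))
n,l,s,ce=cv2.connectedComponentsWithStats(m); i=1+np.argmax(s[1:,4]); k=l==i
for v in (110,130,160,200,230):
    u=np.where(k[v])[0]; print(v,u.min(),u.max(),tf([(u.min(),v),(u.max()+1,v)],.007).round(4).tolist())
for u in (180,220,258,300,340):
    v=np.where(k[:,u])[0]; print(u,v.min(),tf([(u,v.min())],.007).round(4).tolist())
E
```

```text
110 125 396 [[0.007, 0.0725, -0.067], [0.007, 0.0725, 0.0679]]
130 127 393 [[0.007, 0.0627, -0.0673], [0.007, 0.0628, 0.0677]]
160 131 389 [[0.007, 0.0474, -0.0673], [0.007, 0.0474, 0.0678]]
200 135 384 [[0.007, 0.0254, -0.0679], [0.007, 0.0254, 0.0681]]
230 139 381 [[0.007, 0.0075, -0.0679], [0.007, 0.0076, 0.0687]]
180 100 [[0.007, 0.0772, -0.0393]]
220 100 [[0.007, 0.0772, -0.0197]]
258 100 [[0.007, 0.0772, -0.001]]
300 100 [[0.007, 0.0772, 0.0196]]
340 100 [[0.007, 0.0772, 0.0392]]
```

View pics/w49.png

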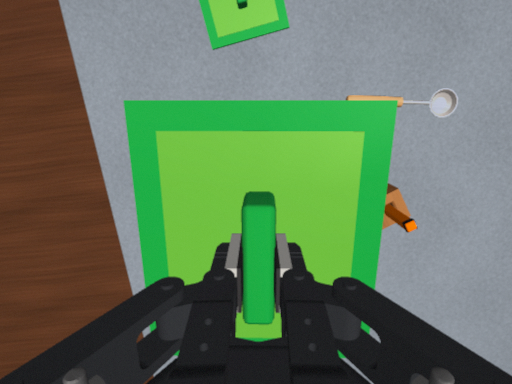

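Emit:
arm_command(
  steps=[
    [[1,0.05,-0.004,-0.003,0],[1,0.05,-0.002,-0.003,0],[1,0.05,-0.002,-0.003,0],[1,0.05,-0.002,-0.003,0],[1,0.04,-0.002,-0.003,0],[1,0,0,0,0],[1,0,0,0,0]],
  ],
)

```text
time_s: 48.42
tool_pos: [0.6502, -0.0203, 0.1817]
eef_rot: [0.713, -0.057, -0.698, -0.019]
contact_force: [0.3, -0.4, -1.1]
gripper_width: 0.0144
```

```bash
python3 - <<'E'
from h import *
c=cap('wrist','w50')
go(tubp(0,0,.13),np.pi+TY); print(tool()[1].as_matrix()[2].round(3))
E
```

```text
t 48.475 tcp [ 0.65   -0.0202  0.1816] zyaw 173.88 tilt 3.32 shift [0.0519 0.0038 0.0017]
spin 0.78 alt -179.22 q6 -25.3 shift if spin first [0.0519 0.0039 0.0017]
F [ 0.1  -0.46 -0.39] w 0.0148
[-0.998  0.053 -0.024]
```

View pics/w50.png

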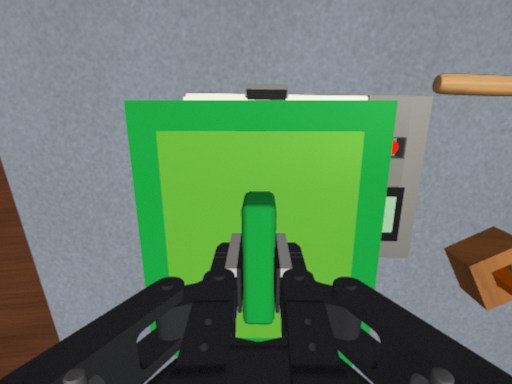

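```bash
python3 - <<'E'
from h import *
c=cap('wrist')
b=cv2.resize(c['img'][80:130,170:440],None,fx=2.9,fy=6,interpolation=cv2.INTER_CUBIC); cv2.imwrite('pics/w51z.png',b[...,::-1])
E
```

```text
(no output)
```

View pics/w51z.png

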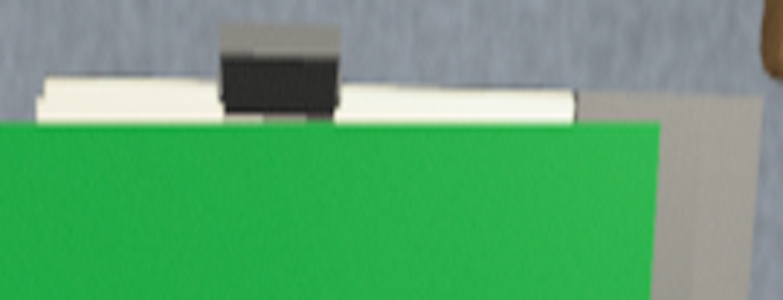

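```bash
python3 - <<'E'
from h import *
c=cap('wrist')
for uv in ((170+281/2.9,80+22/6),(170+280/2.9,80+55/6)): print(intub(onz(c,uv,.105)[0]).round(4))
print('rim corner',intub(onz(c,(170+37/2.9,80+97/6),.08)[0]).round(4),'scale corner',intub(onz(c,(170+44/2.9,80+78/6),.03)[0]).round(4))
# from w41-like saved? use side view rim corners too
s=cap('side','s51')
for P in ((.068,.078),(-.068,.078),(-.068,-.078),(.068,-.078)): print(proj(s,tubp(*P,.08)).round(1))
b=cv2.resize(s['img'][130:225,175:290],None,fx=6.5,fy=6,interpolation=cv2.INTER_CUBIC); cv2.imwrite('pics/s51z.png',b[...,::-1])
E
```

```text
[-0.0017 -0.0865]
[-0.0015 -0.0827]
rim corner [ 0.0669 -0.0788] scale corner [ 0.078  -0.0851]
[[188.4 174.9]]
[[224.3 190.6]]
[[255.6 164.3]]
[[220.8 150.7]]
```

View pics/s51z.png

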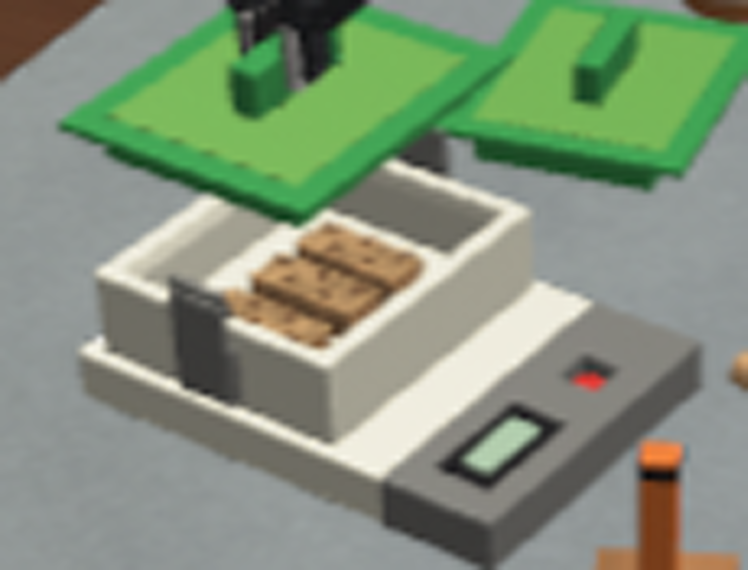

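Emit:
arm_command(
  steps=[
    [[1,0.02,0.004,0.003,0.7],[1,0.02,0.001,0,0],[1,0,0,0,0],[1,0,0,0,0]],
  ],
)

```text
time_s: 49.12
tool_pos: [0.6499, -0.0269, 0.1471]
eef_rot: [0.716, -0.061, -0.695, -0.024]
contact_force: [0.7, 0.0, -1.1]
gripper_width: 0.0149
```

```bash
python3 - <<'E'
from h import *
go(tubp(-.0015,-.001,.118),np.pi+TY); print(tool()[1].as_matrix()[2].round(3))
s=cap('side','s52')
b=cv2.resize(s['img'][120:215,175:290],None,fx=6.5,fy=6,interpolation=cv2.INTER_CUBIC); cv2.imwrite('pics/s52z.png',b[...,::-1])
E
```

```text
t 49.125 tcp [ 0.6499 -0.0269  0.1471] zyaw 173.16 tilt 3.42 shift [ 0.029  -0.0005  0.0036]
spin 0.06 alt -179.94 q6 -25.9 shift if spin first [ 0.029  -0.0005  0.0036]
F [ 0.7   0.01 -1.09] w 0.0149
[-0.998  0.049 -0.034]
```

View pics/s52z.png

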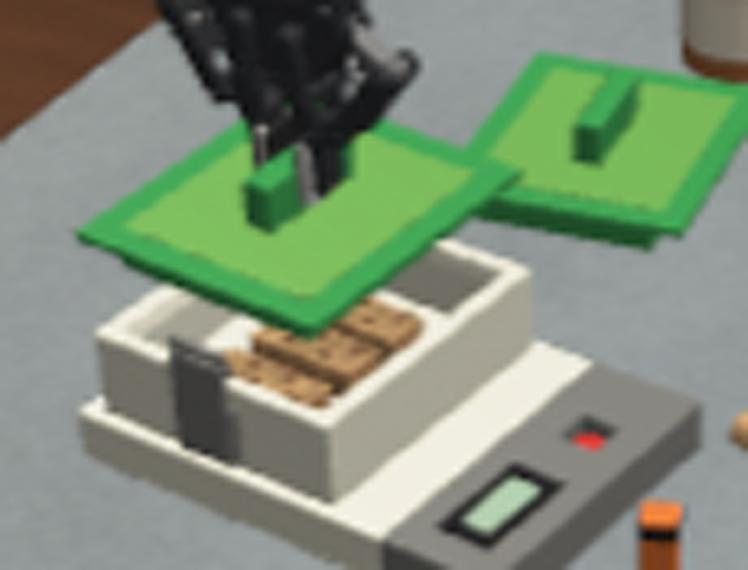

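```bash
python3 - <<'E'
from h import *
s=cap('side')
for P in ((.068,.078),(-.068,.078),(-.068,-.078)): print(proj(s,tubp(*P,.138)).round(1))
E
```

```text
[[186.3 158.9]]
[[223.  174.3]]
[[255.3 148.5]]
```

Emit:
arm_command(
  steps=[
    [[1,0.012,-0.0005,0.004,0],[1,0.01,0,0,0],[1,0,0,0,0],[1,0,0,0,0]],
  ],
)

```text
time_s: 49.72
tool_pos: [0.6464, -0.0268, 0.1238]
eef_rot: [0.716, -0.06, -0.695, -0.024]
contact_force: [0.1, 0.1, -1.1]
gripper_width: 0.0149
```

```bash
python3 - <<'E'
from h import *
go(tubp(-.002,-.001,.112),np.pi+TY); print(tool()[1].as_matrix()[2].round(3))
s=cap('side','s52')
b=cv2.resize(s['img'][120:215,175:290],None,fx=6.5,fy=6,interpolation=cv2.INTER_CUBIC); cv2.imwrite('pics/s52z.png',b[...,::-1]); cap('wrist','w52')
E
```

```text
t 49.725 tcp [ 0.6464 -0.0268  0.1238] zyaw 173.17 tilt 3.41 shift [ 0.0118  0.     -0.    ]
spin 0.07 alt -179.93 q6 -26.2 shift if spin first [ 0.0118  0.     -0.    ]
F [ 0.06  0.1  -1.14] w 0.0149
[-0.998  0.049 -0.034]
```

View pics/s52z.png

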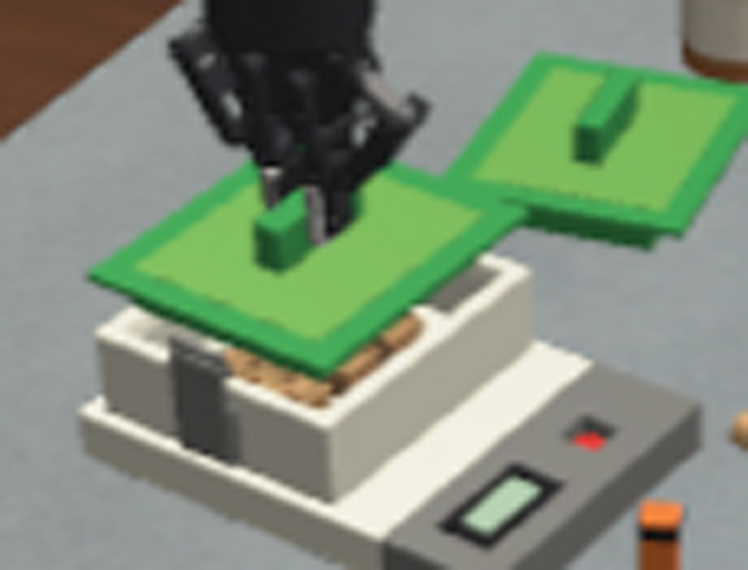

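View pics/w52.png

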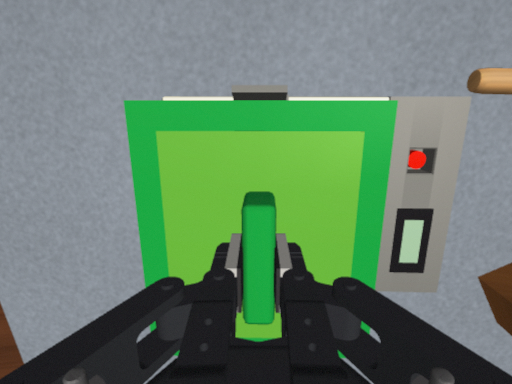

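Emit:
arm_command(
  steps=[
    [[1,0.007,0,0,0],[1,0.006,0,0,0],[1,0,0,0,0]],
  ],
)

```text
time_s: 50.2
tool_pos: [0.6469, -0.0275, 0.1102]
eef_rot: [0.717, -0.06, -0.694, -0.025]
contact_force: [0.4, 0.4, -2.6]
gripper_width: 0.0147
```

```bash
python3 - <<'E'
from h import *
go(tubp(-.002,-.001,.092),np.pi+TY); print(tool()[1].as_matrix()[2].round(3))
E
```

```text
t 50.2 tcp [ 0.6469 -0.0275  0.1102] zyaw 173.16 tilt 3.41 shift [ 0.0181 -0.0009  0.0008]
spin 0.06 alt -179.94 q6 -26.3 shift if spin first [ 0.0181 -0.0009  0.0008]
F [ 0.45  0.42 -2.6 ] w 0.0147
[-0.998  0.049 -0.034]
```

Emit:
arm_command(
  steps=[
    [[1,0.006,-0.0005,0,0],[1,0.003,0,0,0],[1,0,0,0,0]],
  ],
)

```text
time_s: 50.58
tool_pos: [0.6476, -0.0276, 0.101]
eef_rot: [0.717, -0.06, -0.694, -0.024]
contact_force: [0.5, -0.9, -1.3]
gripper_width: 0.0147
```

```bash
python3 - <<'E'
from h import *
go(tubp(-.002,-.001,.092),np.pi+TY); print(tool()[1].as_matrix()[2].round(3))
E
```

```text
t 50.575 tcp [ 0.6476 -0.0276  0.101 ] zyaw 173.17 tilt 3.44 shift [ 0.009  -0.0005  0.0012]
spin 0.07 alt -179.93 q6 -26.4 shift if spin first [ 0.009  -0.0005  0.0012]
F [ 0.48 -0.86 -1.27] w 0.0147
[-0.998  0.049 -0.035]
```

Emit:
arm_command(
  steps=[
    [[1,0.005,0,0.001,0],[1,0.004,0,0,0],[1,0.003,0,0,0]],
  ],
)

```text
time_s: 50.95
tool_pos: [0.648, -0.0278, 0.0914]
eef_rot: [0.718, -0.06, -0.693, -0.024]
contact_force: [-12.7, 5.2, 35.6]
gripper_width: 0.0149
```

```bash
python3 - <<'E'
from h import *
go(tubp(-.002,-.001,.092),np.pi+TY); print(tool()[1].as_matrix()[2].round(3))
s=cap('side','s53')
b=cv2.resize(s['img'][120:215,175:290],None,fx=6.5,fy=6,interpolation=cv2.INTER_CUBIC); cv2.imwrite('pics/s53z.png',b[...,::-1])
E
```

```text
t 50.95 tcp [ 0.648  -0.0278  0.0914] zyaw 173.23 tilt 3.53 shift [-0.0007 -0.0002  0.0014]
spin 0.13 alt -179.87 q6 -26.5 shift if spin first [-0.0007 -0.0001  0.0014]
F [-12.73   5.22  35.56] w 0.0149
[-0.998  0.048 -0.038]
```

View pics/s53z.png

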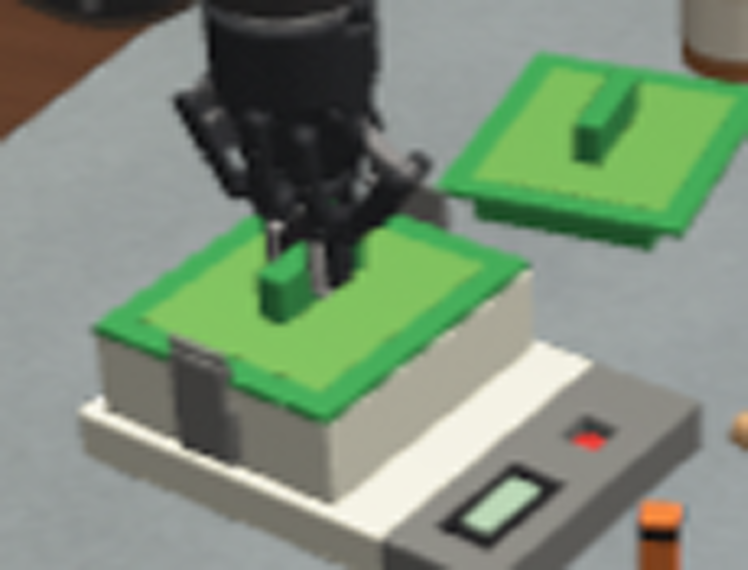

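Emit:
arm_command(
  steps=[
    [[1,0,0,0,0],[1,-0.0005,0,0,0],[-1,0,0,0,0],[-1,0,0,0,0],[-1,0,0,0,0],[-1,0,0,0,0],[-1,0,0,0,0]],
  ],
)

```text
time_s: 51.88
tool_pos: [0.6475, -0.0277, 0.0918]
eef_rot: [0.718, -0.06, -0.693, -0.024]
contact_force: [0.1, -0.0, 0.5]
gripper_width: 0.0856
```

Emit:
arm_command(
  steps=[
    [[-1,-0.04,0,0,0],[-1,-0.05,0,0,0],[-1,-0.05,0,0,0],[-1,0,0,0,0],[-1,0,0,0,0]],
  ],
)

```text
time_s: 52.5
tool_pos: [0.6424, -0.0203, 0.2347]
eef_rot: [0.717, -0.06, -0.694, -0.024]
contact_force: [-1.1, -0.2, 0.1]
gripper_width: 0.0856
```

```bash
python3 - <<'E'
from h import *
go(tubp(-.002,-.001,.092),np.pi+TY)
s=cap('side','s54')
b=cv2.resize(s['img'][120:215,175:290],None,fx=6.5,fy=6,interpolation=cv2.INTER_CUBIC); cv2.imwrite('pics/s54z.png',b[...,::-1]); cap('wrist','w54')
for z in(.085,.090):
  print([proj(s,tubp(x,y,z)).round(1).tolist() for x,y in((.068,.078),(-.068,.078),(-.068,-.078),(.068,-.078))])
E
```

```text
t 52.5 tcp [ 0.6424 -0.0203  0.2347] zyaw 173.21 tilt 3.47 shift [ 0.1429 -0.0004 -0.    ]
spin 0.11 alt -179.89 q6 -25.9 shift if spin first [ 0.1429 -0.0004 -0.    ]
F [-1.09 -0.18  0.1 ] w 0.0856
[[[188.2, 173.5]], [[224.2, 189.2]], [[255.6, 163.0]], [[220.7, 149.4]]]
[[[188.0, 172.2]], [[224.0, 187.8]], [[255.6, 161.6]], [[220.6, 148.1]]]
```

View pics/s54z.png

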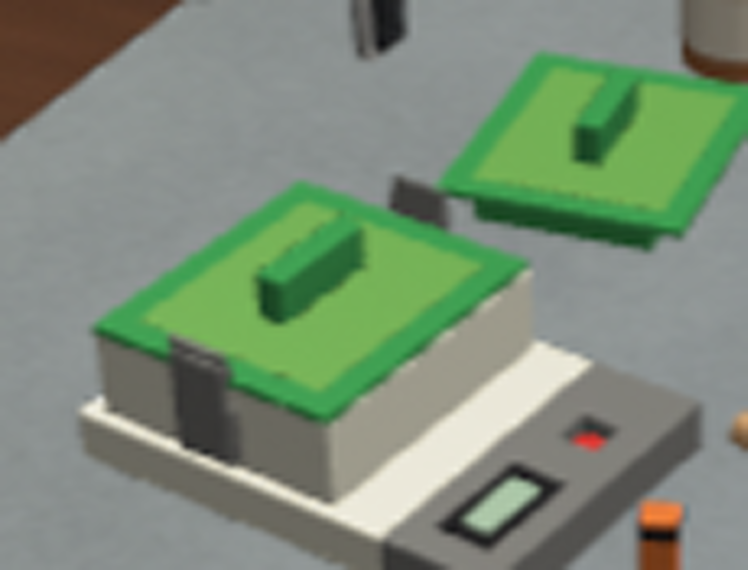

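View pics/w54.png

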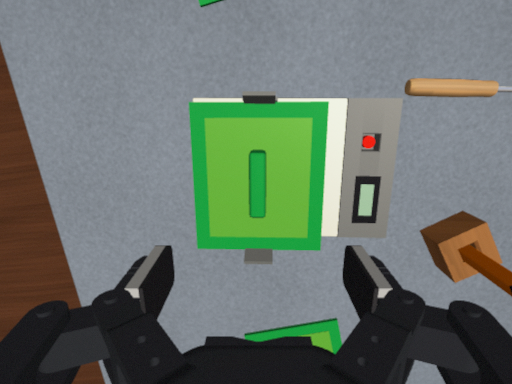

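Emit:
arm_command(
  steps=[
    [[1,0,0,0,0],[1,0,0,0,0],[1,0.05,0,0,0],[1,0.05,0,0,0],[1,0.01,0,0,0],[1,0,0,0,0],[1,0,0,0,0]],
  ],
)

```text
time_s: 53.48
tool_pos: [0.6469, -0.0267, 0.1225]
eef_rot: [0.717, -0.061, -0.694, -0.023]
contact_force: [-0.6, -0.1, 0.8]
gripper_width: -0.0001
```

```bash
python3 - <<'E'
from h import *
go(tubp(-.002,-.001,.113),np.pi+TY)
E
```

```text
t 53.475 tcp [ 0.6469 -0.0267  0.1225] zyaw 173.26 tilt 3.55 shift [0.0095 0.0003 0.0004]
spin 0.16 alt -179.84 q6 -26.3 shift if spin first [0.0095 0.0003 0.0004]
F [-0.56 -0.07  0.76] w -0.0001
```

Emit:
arm_command(
  steps=[
    [[1,0.006,0,0,0],[1,0.004,0,0,0]],
  ],
)

```text
time_s: 53.72
tool_pos: [0.6489, -0.0267, 0.1151]
eef_rot: [0.719, -0.06, -0.692, -0.024]
contact_force: [-0.2, 1.0, 0.5]
gripper_width: -0.0001
```

Emit:
arm_command(
  steps=[
    [[1,0.003,0,0,0]],
  ],
)

```text
time_s: 53.85
tool_pos: [0.6493, -0.0269, 0.1132]
eef_rot: [0.719, -0.06, -0.692, -0.023]
contact_force: [-10.1, 3.9, 20.4]
gripper_width: 0.0005
```

Emit:
arm_command(
  steps=[
    [[1,-0.04,0,0,0],[1,-0.06,0,0,0],[1,-0.06,0,0,0],[1,0,0.06,0,0],[1,0,0.06,0,0],[1,0,0.06,0.02,0],[1,0,0.06,0.04,0],[1,0,0,0,0]],
  ],
)

```text
time_s: 54.85
tool_pos: [0.5615, -0.2454, 0.2887]
eef_rot: [0.72, -0.059, -0.691, -0.022]
contact_force: [-0.3, 0.2, -0.2]
gripper_width: -0.0003
```

```bash
python3 - <<'E'
from h import *
s=cap('side','s60');t=cap('top','t60');cap('wrist','w60'); lids(t)
for z in (.085,): print([proj(t,tubp(x,y,z)).round(1).tolist() for x,y in((.068,.078),(-.068,.078),(-.068,-.078),(.068,-.078))])
b=cv2.resize(s['img'][130:215,175:300],None,fx=6.2,fy=6.2,interpolation=cv2.INTER_CUBIC); cv2.imwrite('pics/s60z.png',b[...,::-1])
E
```

```text
lid 2334 [152.71 155.7 ] [125 131  56  50] [0.6219 0.2817 0.023 ] [0.1353 0.1355 0.1558 0.1577] yaw long 96.0
lid 1105 [338.67 155.45] [322 138  36  38] [ 0.6193 -0.2735  0.023 ] [0.0942 0.0951 0.1137 0.1139] yaw long 5.900000000000006
[[[231.8, 114.1]], [[226.2, 161.2]], [[281.6, 167.3]], [[286.6, 120.1]]]
```

View pics/s60.png

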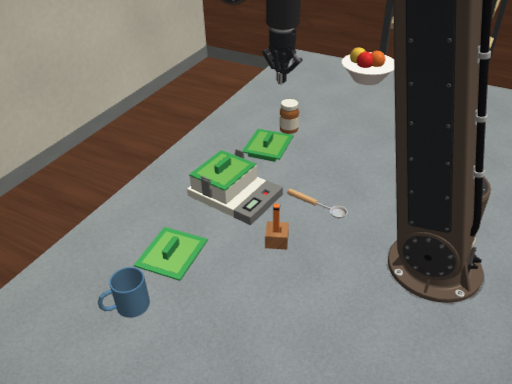

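View pics/t60.png

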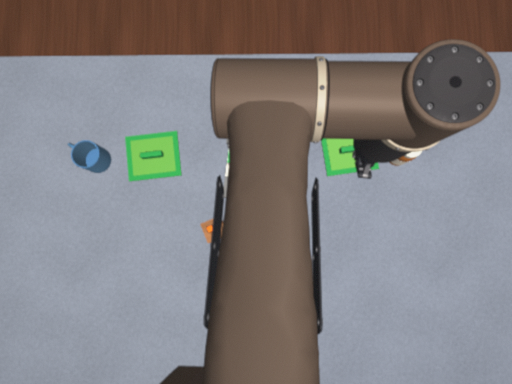

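View pics/s60z.png

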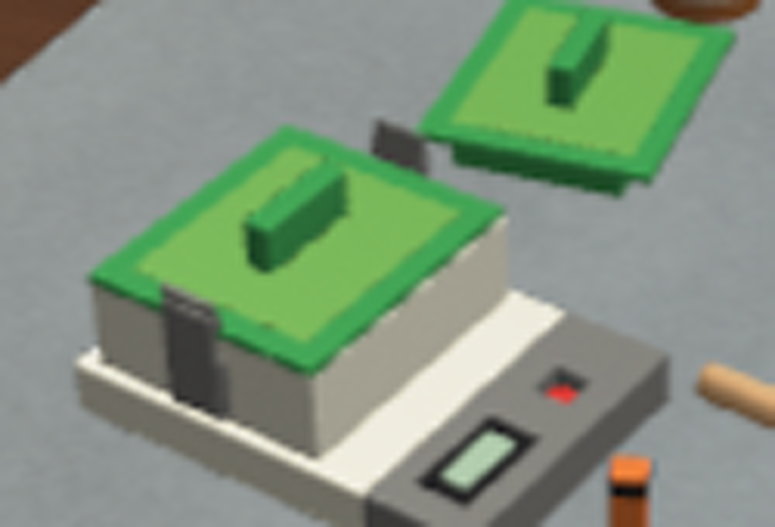

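```bash
python3 -c "
from cell import r
print(r.hand_in())"
```

```text
the job is handed in; nothing more can be done
None
```

The job is done and handed in at about 55 s on the robot's clock. There was no verdict, so what follows rests on my own checks.

- **Zeroing:** With the tub still empty, I pushed the red button with the stylus. By my reckoning the tip got to 16.6–16.8 mm above the worktop (fully pressed is 17) under 13–18 N. I then put the stylus back upright in its stand and saw the button spring up again.
- **Oat bars:** I saw three bars in all the views and no fourth. My first grasp of the third bar missed and left it about 3 cm along the worktop, but the second grasp held. The last picture before the lid went on shows all three lying flat on the tub floor, side by side.
- **Lid:** I tried only one lid on the tub.
  - In the pictures, the plug of the lid near the jar measured about 98 x 142 mm, which ruled it out for a mouth of about 112 x 135 mm.
  - The nearer lid on the left had a plug of about 110 x 131 mm. It slid in without resistance, and I pressed it home at about 36 N.
  - Afterwards the fingertips met the top of its ridge at 113 mm, exactly the home height, under 20 N. The plate looked flush with the rim.
- **Everything else:** The other two lids were never touched and still stand flat with the ridge up. The mug, jar and spoon looked unmoved in the last pictures.
- **Disagreement:** My measurements of the tub's centre differed by 1.5–4.5 mm in x (2 mm calibration). I lined the lid up using its position relative to the rim and clip instead.
- **Tool tilt:** The tool drifted to about 3.5° of tilt over the run, without visible effect on where things ended up.

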